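# Trip the hidden die latch and clear the blank

## Task

Pick up the orange-handled release pin and push it into the hole in the yellow sloping plate on the die until the hidden latch lets go and the red hold-down finger springs open. Then lay the pin's handle back flat on its black rubber pad, and only after the finger is open take the copper blank out of the die and set it down, without dropping it, flat and lengthwise across both blue bars of the rack, about centred. Leave the finger open, and leave the other things on the table where they are.

Things in the scene. Friction and masses are not known exactly. Their poses are not given: they have to be found in the camera images.
- die: Fixed lower die: dark steel base 200 x 310 x 45 mm (x -100..100, y -130..180 in its frame), origin on the table under the nest's middle, z up, yaw within 0.25 rad. Two pillars with blue cages, 160 mm high, radius 17, at x = -82, y = -120 and 118. A grey latch housing (y 118..182) slopes up towards +x to the 64 x 56 mm yellow plate, which looks away from the robot; highest edge z = 127 mm.
- nest (a point): Middle of the blank's nest, level with the bar tops, 73 mm above the table over the die's origin: two steel bars across the die's x at y = -55 and 55 mm (70 long, 22 wide), each with a 6 mm dowel at x = -30 and 30 rising 6 mm above the bar. Between the bars the die's base is 28 mm lower.
- access_hole (a point): Centre of the mouth of the 19 mm round hole in the yellow plate, at (43, 150, 104) mm in the die's frame. The hole goes in along the die-frame direction (-0.819, 0, -0.574), that is towards the robot and 35 degrees below level, square to the plate. The plate is 12 mm thick with hollow space behind it.
- latch_head (a point): Centre of the flat brass head, 17 mm across, of the hidden latch plunger, 25 mm straight inside the hole from its mouth; the point moves with the plunger. Pushing it 6 to 8 mm further in along the hole trips the latch; it stops at 14 mm, which does no harm. It takes about 4 N to start and up to 9 N to trip (a soft arm lags: push on until the finger opens), and springs back after.
- holddown (a joint): Angle (rad) of the red hold-down finger: 0 shut over the blank's end, about 1.35 sprung fully open (upright). It cannot be raised until the latch is tripped, then springs open by itself and stays open.
- holddown_tip (a point): Free end of the red finger, 55 mm from its hinge; the hinge is level along the die's x at (0, 100, 86) mm in the die's frame, and shut the finger points to the die's -y. The finger is 18 mm wide and 9 mm thick.
- pin: Release pin, 150 g, loose: orange square handle 90 x 30 x 30 mm with a steel shank 9 mm thick and 80 mm long with a round end, 170 mm in all, along the pin's +x. Origin at the middle of the handle's underside; the shank's axis is 15 mm above it, in the handle's centre line. It starts lying on the pad, tip towards the robot within about 0.7 rad.
- pin_tip (a point): End of the pin's shank, 125 mm from the handle's middle, on the pin's axis.
- pad: Fixed black rubber pad 150 x 90 x 20 mm, long side along its x, origin under its centre, top at 20 mm; on one side of the die, the rack on the other.
- blank: Loose copper stamped plate like a ladder, 150 x 50 x 6 mm, 150 g, long side along its x, origin at the centre of its underside. It starts on the die's nest bars, long side along the die's y, with one end under the red finger, free beside its middle, where fingers can reach 28 mm down between the bars.
- rack: Fixed rack: wooden base 170 x 120 x 8 mm, origin under its centre, with two blue bars along its y at x = -45 and 45 mm, 18 mm wide, 100 mm long, flat tops 50 mm above the table. The blank is to lie along the rack's x on both bars, its middle over the rack's middle.
- wrench: Bystander: steel wrench lying on the table.
- mallet: Bystander: hammer lying on the table.
- spray_can: Bystander: green can 60 mm across, 170 mm high.
- ball_cage: Bystander: blue spare ball cage, 38 mm across, 70 mm high.
- punch_holder: Bystander: turned steel holder, 60 mm across, 50 mm high.
- gauge_block: Bystander: steel block 60 x 30 x 25 mm.
Not all that is in view belongs to the job. Leave any pink look-alike of the rack alone.

How it is judged (in metres and radians):
On the way:
1. the hold-down finger springs open (past 0.6 rad) while the pin's tip is on the latch head inside the hole (value of joint holddown above 0.6 rad and distance between pin_tip and latch_head below 0.012 m).
At the end, for the whole second after the job is handed in: Finger open past 1.0 rad. Blank at rest, flat (0.08 rad) on both rack bars, its middle within 22 mm (rack x) and 25 mm (rack y) of the rack's, long side within 0.25 rad of rack x. Pin flat and at rest on the pad, handle's middle within 40 mm (pad x) and 35 mm (pad y) of the pad's (value of joint holddown above 1 rad and z of blank in the frame of rack between 0.047 and 0.054 m and x of blank in the frame of rack between -0.022 and 0.022 m and y of blank in the frame of rack between -0.025 and 0.025 m and angle between blank's own z axis and vertical below 0.08 rad and angle between the x axis of blank and the x axis of rack, either way round below 0.25 rad and linear speed of each of blank, pin below 0.02 m/s and x of pin in the frame of pad between -0.04 and 0.04 m and y of pin in the frame of pad between -0.035 and 0.035 m and z of pin_tip in the frame of pad between 0.03 and 0.04 m and angle between pin's own x axis and vertical between 1.49 and 1.65 rad); the robot touches nothing.
It fails at once if the blank shifted more than 15 mm while the finger is not open (value of joint holddown below 0.6 rad and distance of blank from where it was at the start of the episode above 0.015 m).
It fails at once if the blank dropped (falling faster than 0.7 m/s out of the fingers) (linear speed of blank above 0.7 m/s and contact force between the fingers and blank below 0.05 N).
It fails at once if one of the bystanders moved more than 40 mm (distance of any of wrench, mallet, spray_can, ball_cage, punch_holder, gauge_block from where it was at the start of the episode above 0.04 m).
It also fails if it takes over 72 s, if anything falls off the work surface, if the arm or the gripper's body presses on something with over 40 N, if the wrist force passes 120 N, or if a joint passes its speed limit or range.

## Robot

A 6-joint arm with a two-finger parallel gripper is mounted at the origin on the work surface. World frame = base frame: x ahead of the robot, y to its left, z up, the work surface at z = 0. Lengths are in m, angles in degrees, forces in N, time in s.
With the tool pointing down it reaches from about 0.375 to 0.925 m from the base axis. Payload 5.7 kg.
Tool frame: the origin (TCP) lies between the finger pads; the fingertips stand 11 mm ahead of it and the grasp point (between the pads) lies 8 mm behind it (env.tips_ahead is the distance from the TCP to the fingertips, in m); z points along the fingers, y is the line along which they close (so a half turn about z gives the same grasp; the last joint's range is limited). The gripper opens to 88 mm and grips with 3 to 60 N. Pads are 20 mm wide; open, the fingers measure 115 mm over their backs; the gripper's body (75 mm by 178 mm) begins 61 mm behind the grasp point.
Start: joints at [62.504, 20.558, 86.54, -0, 72.909, -6.595], TCP at [0.214, 0.56, 0.209] pointing down, gripper open.
Joint ranges: [-170.27, 170.27], [-57.76, 135], [12.27, 136.19], [-55.21, 235.2], [11.17, 155.16], [-170.74, 170.74]. Speed limits (degrees/s): [136.94, 136.94, 180, 180, 180, 180].

## Interface

Orientations are given as [roll, pitch, yaw] about the fixed x, y, z axes, in that order (R = Rz(yaw) Ry(pitch) Rx(roll)).
In Python, from cell import sensors, cams, order, env gives the robot as it stands. The module is installed in compiled form; this text tells all that it offers.
- The arm moves only by the shell command python3 -m pendant 'ROWS'. ROWS is JSON, a list of rows, each an object of numbers: "dx", "dy", "dz": the shift along the tool's x, y, z in units of 0.3 m (1.0 is 0.3 m); "wx", "wy", "wz": the turn, a rotation vector about the tool's x, y, z in units of 45 degrees (1.0 is 45 degrees); "fingers": the opening, from -1 (shut) to 1 (fully open). In form: [{"dx": .., "dy": .., "dz": .., "wx": .., "wy": .., "wz": .., "fingers": ..}, ...]. A call has 1 to 8 rows; each row shifts and turns the commanded pose from where the row before left it, along the tool's axes as they then stand; what a row does not reach is not made up. A row lasts 1/8 s, in which the tool goes at most 62.5 mm and 10.7 degrees, less where a joint would pass 70% of its speed; a pose out of reach is approached as far as the arm can. A call with a number of a shift or a turn outside -1 to 1 is refused whole. A call with a gripper value outside its range is refused whole. The fingers move at their own pace and stop on an object; the grip force is fixed at half the most. Time passes only in rows, so rows that do not move let the fingers close. It gives the time, the measured TCP pose, the force, the opening and the grip force at its end, in the units of the state.
- sensors.observe(): the state, without advancing time (a new reading comes with each control period).
- cams.snapshot(name): name is "side" or "top"; returns a dict with "frame" (384x512x3 uint8, red, green, blue), "fx", "fy", "cx", "cy" (pixels), "eye" and "attitude" of the camera in the world. Camera axes: x right, y up, looking along -z (the intrinsics and any distortion apply to the point x, -y, -z); pixel columns grow to the right and rows downward; lengths in m; the calibration is good to about 2 mm. A picture is of the moment at which its call begins. There is no depth.
- order.sign_off(): hands the job in; it is judged then, once.
The state is a dict: "time_s": time; "joint_positions": joint angles; "qvel": joint speeds; "tau": joint torques, N m; "position": TCP position; "tool_rot": TCP orientation; "wrist_force": force on the tool from outside, world axes, zero at the start; "moment": the same for the moment, N m; "finger_gap": finger opening in m; "grip_force": force on a finger pad.
Only numpy, scipy, OpenCV 4.12 (cv2) and the standard library are available. Lean on these libraries where they do the work, as an engineer would, in place of code of your own. Each camera call takes 0.05 s, during which the arm holds its last target. There are 200 camera calls.

## Working session

There is one attempt and no reset: what is moved stays moved. The work goes in short steps, Python scripts to look and compute and a shell command to move; the robot and the scene stay as the last step left them, time stands still between calls to the robot, and variables do not carry over. Pictures are saved under pics/ and viewed, at most 10 in all, crops included, and the job is handed in when it is done.

```bash
mkdir -p pics; python3 - <<'E'
from cell import sensors,cams,env
import cv2,numpy as np,pickle
s=sensors.observe();print(s)
d={}
for n in("top","side"):
    c=cams.snapshot(n);d[n]=c
    print(n,{k:v for k,v in c.items() if k!='frame'})
    cv2.imwrite(f'pics/{n}0.png',cv2.cvtColor(cv2.resize(c['frame'],(800,600),interpolation=cv2.INTER_CUBIC),cv2.COLOR_RGB2BGR))
pickle.dump(d,open('p0.pkl','wb'))
E
```

```text
{'time_s': 0.0, 'joint_positions': array([ 6.25053066e+01,  2.05986093e+01,  8.65961581e+01, -1.12930317e-03,
        7.29081541e+01, -6.59494588e+00]), 'qvel': array([-0.06649721, -0.01387042, -0.00981581, -0.1091929 ,  0.01305071,
       -0.01827373]), 'tau': array([-1.99139722e-03, -5.15356207e+01, -2.70724028e+01,  6.72946684e-02,
        3.48009251e-02, -9.53252197e-05]), 'position': array([0.21373691, 0.55990349, 0.20862139]), 'tool_rot': array([-1.79897636e+02, -1.07487871e-02,  1.59100576e+02]), 'wrist_force': array([-0.13937876, -0.66449834,  0.88886351]), 'moment': array([ 0.03846847, -0.02515454,  0.01299822]), 'grip_force': 0.0, 'finger_gap': 0.08794236196744269}
top {'fx': 385.748812164895, 'fy': 385.748812164895, 'cx': 254.22868058704006, 'cy': 190.89954716171226, 'eye': array([0.25533715, 0.05894604, 1.2764495 ]), 'attitude': array([ 11.1156678 ,  -0.81551182, -89.30998899])}
side {'fx': 482.50079068593095, 'fy': 482.50079068593095, 'cx': 253.05655230662666, 'cy': 190.5073061358022, 'eye': array([-0.15087676, -0.84519416,  1.0570558 ]), 'attitude': array([ 48.75183187,   0.65948945, -36.59508262])}
```

View pics/top0.png

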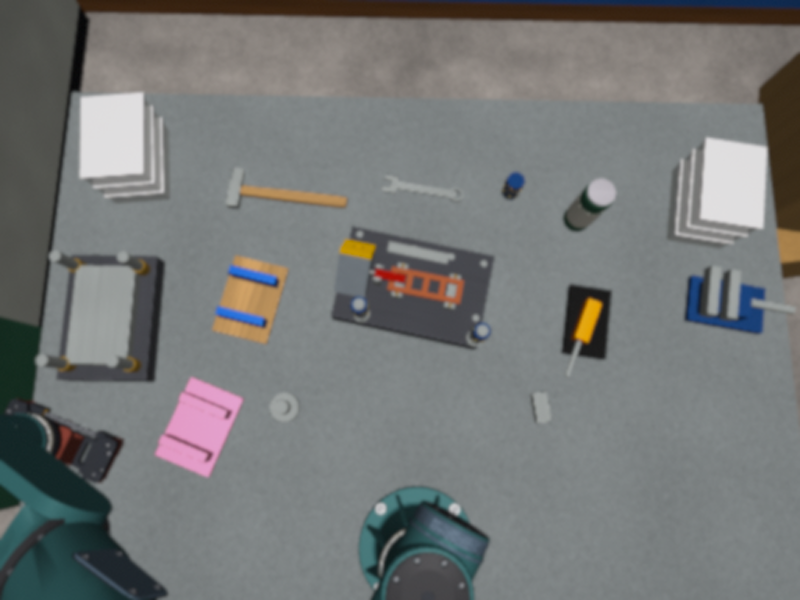

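View pics/side0.png

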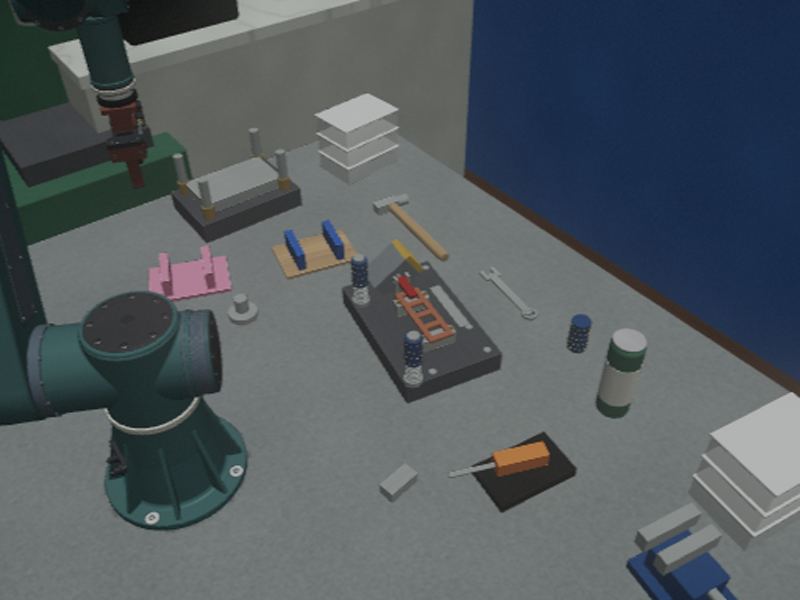

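The top view shows:
- the orange pin at (587,319), on the black pad
- the die at (415,287), with its yellow plate at (357,249), red finger at (390,275) and copper blank at (425,285)
- the wooden rack with blue bars at (254,276) and (241,318)

There are three rack-like things. The pink one at (199,426) is the look-alike. The blue base with grey bars at (725,300) doesn't match the description. The wooden one at (250,298) has blue bars, so it is the rack.

```bash
cat > h.py <<'E'
import numpy as np,cv2
from scipy.spatial.transform import Rotation as R
def Rc(c): return R.from_euler('xyz',c['attitude'],degrees=True).as_matrix()
def ray(c,uv):
    uv=np.atleast_2d(np.asarray(uv,float))
    d=np.c_[(uv[:,0]-c['cx'])/c['fx'],-(uv[:,1]-c['cy'])/c['fy'],-np.ones(len(uv))]@Rc(c).T
    return d/np.linalg.norm(d,axis=1)[:,None]
def plane(c,uv,z):
    d=ray(c,uv);return c['eye']+d*((z-c['eye'][2])/d[:,2])[:,None]
def tri(c1,u1,c2,u2):
    A=np.zeros((3,3));b=np.zeros(3)
    for c,u in((c1,u1),(c2,u2)):
        d=ray(c,u)[0];P=np.eye(3)-np.outer(d,d);A+=P;b+=P@c['eye']
    return np.linalg.solve(A,b)
def proj(c,p):
    q=(np.atleast_2d(p)-c['eye'])@Rc(c)
    return np.c_[c['cx']-c['fx']*q[:,0]/q[:,2],c['cy']+c['fy']*q[:,1]/q[:,2]]
def mask(c,lo,hi): return cv2.inRange(cv2.cvtColor(c['frame'],cv2.COLOR_RGB2HSV),np.array(lo),np.array(hi))
def blobs(m,n=30):
    k,l,s,ce=cv2.connectedComponentsWithStats(m)
    return [(s[i,4],ce[i],np.argwhere(l==i)[:,::-1]) for i in range(1,k) if s[i,4]>=n]
def rect(c,pts,z):
    P=plane(c,pts,z)[:,:2]*1000
    r=cv2.minAreaRect(P.astype(np.float32));return r
E
python3 - <<'E'
from h import *
import pickle
d=pickle.load(open('p0.pkl','rb'));t,s=d['top'],d['side']
print(proj(t,[0,0,0])*800/512,proj(s,[0,0,0])*800/512)
for nm,lo,hi,z in [('orange',(8,180,120),(18,255,255),.05),('copper',(3,120,80),(12,225,255),.079),('yellow',(19,150,90),(28,255,255),.104),('red',(0,215,80),(4,255,255),.09),('blue',(105,180,60),(120,255,255),.05),('black',(0,0,0),(179,255,33),.02),('dark',(0,0,34),(179,80,75),.045)]:
  for c,n in((t,'top'),(s,'side')):
    for a,ce,p in blobs(mask(c,lo,hi)):
        if p[:,1].max()>270 and n=='top' or nm in('dark','black') and a<600: continue
        r=rect(c,p,z); print(nm,n,a,(ce*800/512).round(0),'ctr',np.round(r[0],1),'size',np.round(r[1],1),'ang',round(r[2],1))
def crop(c,x0,y0,x1,y1,k): return cv2.resize(c['frame'][y0:y1,x0:x1],None,fx=k,fy=k,interpolation=cv2.INTER_CUBIC)
a=crop(t,205,140,325,228,6.6)
cv2.imwrite('pics/crop.png',a[:,:,::-1])
E
```

```text
[[416.10523528 547.34564304]] [[176.74961629 469.56712477]]
copper top 494 [425. 285.] ctr [520.4 -11. ] size [151.3  51.8] ang 79.3
copper side 299 [424. 315.] ctr [519.9 -10.5] size [149.5  48.8] ang 78.9
copper side 219 [521. 465.] ctr [ 427.1 -383.2] size [33.1 87.8] ang 57.0
yellow top 197 [358. 248.] ctr [588.2 126.6] size [66.6 31.8] ang 78.4
yellow top 285 [588. 319.] ctr [ 449.8 -332.5] size [32.  89.9] ang 67.1
red top 55 [391. 275.] ctr [535.3  59.2] size [51.4 11.5] ang 82.5
blue top 407 [696.   1.] ctr [1202.8 -564. ] size [ 12.3 630. ] ang 1.3
blue top 50 [515. 180.] ctr [ 760.1 -206.9] size [23.7 25.4] ang 88.6
blue top 119 [252. 275.] ctr [540.2 346.6] size [97.8 13.5] ang 76.0
blue top 535 [727. 308.] ctr [ 494.7 -638.2] size [151.1  89.7] ang 80.5
blue top 105 [240. 316.] ctr [454.1 366.7] size [97.5 10.9] ang 76.7
black side 749 [56. 12.] ctr [ 500.5 2207.2] size [259.5 412.9] ang 16.1
black side 1234 [158.  18.] ctr [ 765.8 1873.2] size [430.1 346.5] ang 58.4
dark top 764 [ 57. 175.] ctr [792.6 803.6] size [ 87.1 778.8] ang 88.1
dark top 811 [148. 324.] ctr [450.1 573.4] size [ 82.2 253.8] ang 88.8
dark side 974 [106.  56.] ctr [ 512.5 1675.1] size [646.9 150.4] ang 76.6
dark side 3030 [ 63. 140.] ctr [ 286.  1363.5] size [868.5 382.8] ang 75.9
dark side 1981 [196. 202.] ctr [341.3 688.8] size [287.9 532.1] ang 28.9
dark side 1161 [ 17. 265.] ctr [-45.5 765. ] size [657.9  56.9] ang 81.3
dark side 3105 [418. 339.] ctr [515.9   9. ] size [363.  212.2] ang 78.5
dark side 1673 [127. 322.] ctr [ 65. 355.] size [172.  172.5] ang 52.6
dark side 1490 [202. 396.] ctr [ 84.9 115.5] size [397.3 136.5] ang 70.9
dark side 1259 [526. 477.] ctr [ 440.7 -374.1] size [ 95.3 153. ] ang 82.2
```

View pics/crop.png

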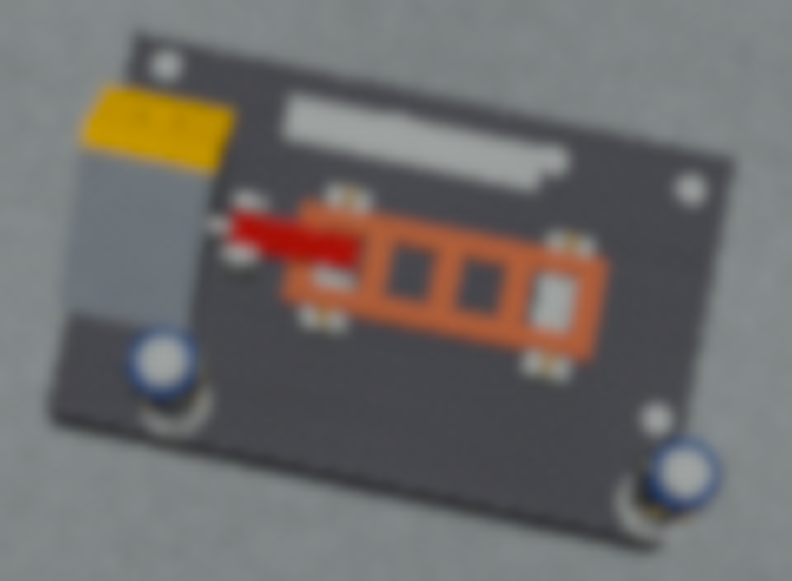

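The crop confirms the die: yellow plate at about (160,130) in the crop, red finger over the blank's left end, dowels and bars visible. The top and side views disagree on the pin by about 50 mm, so I'll check the two calibrations on other objects.

```bash
python3 - <<'E'
from h import *
import pickle
d=pickle.load(open('p0.pkl','rb'));t,s=d['top'],d['side'];k=512/800
L={'gauge':((541,408),(399,481)),'handle':((588,319),(521,460)),'pintip':((570,374),(451,474)),'canTop':((601,193),(628,345)),'cageTop':((516,179),(580,321)),'punchTop':((285,405),(240,300)),
'wrenchR':((458,194),(531,314)),'wrenchL':((389,184),(489,275)),'malletHead':((235,187),(391,204)),'malletEnd':((344,201),(443,253)),'rackbar1':((254,276),(333,238)),'rackbar2':((241,317),(294,249)),'pinkL':((199,426),(190,278)),'pillR':((481,330),(414,338)),'pillL':((359,305),(360,258)),'padFR':((609,290),(575,467)),'padNL':((563,356),(474,478)),
'TCP':None}
for n,v in L.items():
    if v is None: continue
    u,w=np.array(v[0])*k,np.array(v[1])*k
    p=tri(t,u,s,w); print(n,(p*1000).round(),'res top',(proj(t,p)[0]-u).round(1),'side',(proj(s,p)[0]-w).round(1))
E
```

```text
gauge [ 278. -256.   19.] res top [ 0.2 -0.4] side [-0.5  0.1]
handle [ 459. -354.   36.] res top [-0.3  0.6] side [ 0.8 -0.3]
pintip [ 345. -310.   43.] res top [-0.1  0.3] side [ 0.4 -0.1]
canTop [ 690. -351.  160.] res top [-0.3  0.4] side [ 0.5 -0.2]
cageTop [ 753. -204.   71.] res top [-0.3  0.6] side [ 0.7 -0.3]
punchTop [273. 267.  50.] res top [-0.5  1. ] side [ 1.1 -0.1]
wrenchR [743. -88.   9.] res top [-0.  0.] side [ 0. -0.]
wrenchL [767.  66.   0.] res top [-0.   0.1] side [ 0.1 -0. ]
malletHead [750. 406.  11.] res top [-0.  0.] side [ 0. -0.]
malletEnd [715. 163.  25.] res top [-0.1  0.1] side [ 0.1 -0. ]
rackbar1 [543. 346.  37.] res top [ 0.1 -0.1] side [-0.1  0. ]
rackbar2 [455. 369.  32.] res top [-0.1  0.1] side [ 0.1 -0. ]
pinkL [233. 446.   9.] res top [ 0.2 -0.3] side [-0.3  0. ]
pillR [ 418. -113.  152.] res top [ 0.1 -0.2] side [-0.2  0.1]
pillL [463. 116. 161.] res top [ 0.4 -0.7] side [-0.7  0.2]
padFR [ 528. -410.   19.] res top [ 0.1 -0.1] side [-0.1  0. ]
padNL [ 390. -313.   -4.] res top [ 0.4 -0.8] side [-1.1  0.3]
```

```bash
python3 - <<'E'
from h import *
import pickle
d=pickle.load(open('p0.pkl','rb'));t,s=d['top'],d['side'];k=512/800
for c,lo,hi,z in((t,(19,150,90),(28,255,255),.05),(s,(3,120,80),(18,255,255),.05)):
    for a,ce,p in blobs(mask(c,lo,hi),100): print(a,ce/k,plane(c,ce,z)*1000,rect(c,p,z),p.min(0)/k,p.max(0)/k)
print(plane(t,np.array([588,319])*k,.05), plane(s,np.array([521,460])*k,.05))
ys,xs=np.arange(195,216,2),np.arange(360,390,2)
print(t['frame'][180:235:4,366:388:3].tolist())
E
```

```text
197 [357.93147208 248.36611675] [[602.42628541 128.45734368  50.        ]] ((603.4791870117188, 129.71649169921875), (69.6943359375, 33.217769622802734), 78.4373550415039) [340.625  239.0625] [373.4375 257.8125]
285 [587.77960526 319.28179825] [[ 458.08935447 -350.43003913   50.        ]] ((458.7879943847656, -350.5331115722656), (33.489341735839844, 94.0671615600586), 67.13748168945312) [575.     298.4375] [600.     342.1875]
301 [423.51536545 315.23567276] [[537.2472386   7.9510477  50.       ]] ((539.319091796875, 14.318473815917969), (153.94863891601562, 51.299110412597656), 78.89468383789062) [396.875 287.5  ] [451.5625 340.625 ]
544 [520.80652574 457.73782169] [[ 451.21493069 -357.24057762   50.        ]] ((450.8845520019531, -356.6863098144531), (47.323299407958984, 97.85365295410156), 68.41238403320312) [492.1875 440.625 ] [548.4375 475.    ]
[[ 0.45868667 -0.35091726  0.05      ]] [[ 0.44834608 -0.36069135  0.05      ]]
[[[123, 128, 129], [126, 132, 133], [127, 132, 132], [128, 134, 134], [128, 134, 135], [129, 134, 136], [128, 134, 134], [130, 135, 136]], [[31, 30, 30], [33
[... 842 characters left out ...]
228, 167, 15], [228, 165, 7], [187, 128, 10], [32, 29, 27], [26, 25, 26], [36, 36, 37]], [[72, 38, 12], [171, 119, 32], [219, 153, 15], [224, 160, 4], [105, 71, 24], [26, 26, 26], [26, 27, 26], [43, 44, 44]], [[34, 34, 34], [135, 138, 135], [82, 75, 71], [68, 46, 23], [30, 28, 27], [26, 26, 27], [28, 27, 28], [53, 54, 54]], [[76, 78, 77], [135, 138, 137], [33, 32, 32], [28, 28, 28], [27, 27, 28], [29, 28, 28], [28, 27, 27], [61, 64, 64]], [[140, 144, 142], [119, 123, 123], [90, 95, 95], [77, 79, 80], [61, 63, 64], [47, 48, 49], [36, 36, 36], [77, 80, 81]], [[148, 153, 153], [125, 130, 131], [126, 132, 133], [125, 130, 130], [126, 131, 132], [124, 129, 130], [123, 129, 129], [127, 133, 134]]]
```

The earlier mismatch came from printing that blob at the wrong plane height; at z = 0.05 the handle agrees in both views. Next: fix the die frame from several known points, plus the pin and rack.

```bash
python3 - <<'E'
from h import *
import pickle
d=pickle.load(open('p0.pkl','rb'));t,s=d['top'],d['side'];k=512/800
def fit(A,B):
    A=np.array(A,float);B=np.array(B,float);a=A-A.mean(0);b=B-B.mean(0)
    th=np.arctan2((a[:,0]*b[:,1]-a[:,1]*b[:,0]).sum(),(a*b).sum())
    M=np.array([[np.cos(th),-np.sin(th)],[np.sin(th),np.cos(th)]]);o=B.mean(0)-M@A.mean(0)
    return th,o,M,(A@M.T+o-B)
cr=lambda u:np.array(u)/6.6+[205,140]
P=[((100,180),(133,33),.045),((100,-130),(735,155),.045),((-82,118),(163,361),.160),((-82,-120),(685,471),.160)]
W=[plane(t,cr(u),z)[0,:2]*1000 for _,u,z in P]
th,o,M,r=fit([p[0] for p in P],W);print('die',np.degrees(th),o,r.round(1).tolist(),'hole',M@[43,150]+o)
def cands(c,lo,hi,z): 
    for a,ce,p in blobs(mask(c,lo,hi),40):
        q=rect(c,p,z);print(a,ce/k,q)
# plate shades
H=cv2.cvtColor(t['frame'],cv2.COLOR_RGB2HSV)
print(t['frame'][150:168:1,228].tolist())
# project predicted features into both views for check
o3=lambda x,y,z:np.r_[(M@[x,y]+o)/1000,z/1000]
for n,q in {'hole':(43,150,104),'hiL':(27,182,127),'hiR':(27,118,127),'loL':(59,182,81),'loR':(59,118,81),'blank':(0,0,79)}.items():
    print(n,(proj(t,o3(*q))[0]-[205,140])*6.6,proj(s,o3(*q))[0]/k)
# pin
tip=plane(t,np.array([570,374])*k,.035)[0]*1000;print('tip',tip)
# rack
b1=np.array([540.2,346.6]);b2=np.array([454.1,366.7]);print('rack',(b1+b2)/2,np.degrees(np.arctan2(*(b1-b2)[::-1])))
print('side blue');cands(s,(105,100,40),(125,255,255),.05)
print('pad');
m=cv2.morphologyEx(mask(t,(0,0,0),(179,255,45)),cv2.MORPH_CLOSE,np.ones((3,3)))
for a,ce,p in blobs(m,300):
    if abs(ce[0]/k-587)<40: print(a,ce/k,rect(t,p,.02))
E
```

```text
die -11.138608954838585 [519.69598062 -13.54173715] [[0.9, 0.8], [-0.3, -0.3], [-0.4, 0.4], [-0.2, -0.8]] hole [590.86345265 125.32579297]
[[120, 123, 124], [105, 107, 109], [91, 90, 90], [107, 92, 70], [146, 116, 42], [176, 135, 0], [188, 143, 0], [192, 145, 0], [191, 145, 0], [191, 145, 0], [193, 146, 0], [196, 149, 0], [194, 148, 0], [181, 143, 38], [154, 132, 88], [124, 122, 113], [111, 117, 120], [109, 117, 122]]
hole [159.24349345 117.5744188 ] [409.00528538 254.32050355]
hiL [ 82.44053164 122.44138546] [395.12979952 238.99467767]
hiR [216.3494638  150.10336231] [408.90605417 256.26515097]
loL [104.57301366  86.43278968] [409.09926291 252.47881321]
loR [232.97162815 112.90230245] [422.90957585 269.67814484]
blank [446.56012052 278.89809609] [423.4517051  313.88910207]
tip [ 346.01958307 -313.09184147   35.        ]
rack [497.15 356.65] -13.140333109269013
side blue
37350 [655.25686078 144.33379351] ((1525.288818359375, 457.56182861328125), (1991.483154296875, 1098.5703125), 31.58647346496582)
129 [333.49079457 237.82703488] ((535.5573120117188, 328.4125061035156), (146.37921142578125, 23.110736846923828), 71.95457458496094)
137 [295.20985401 247.92427007] ((448.58441162109375, 349.1705322265625), (146.7314453125, 22.096017837524414), 73.10476684570312)
84 [581.0639881  320.81473214] ((772.05029296875, -189.62075805664062), (35.892459869384766, 33.78471374511719), 24.769121170043945)
64 [414.57519531 349.09667969] ((460.1585998535156, -56.12498092651367), (77.89208221435547, 29.905086517333984), 51.98207473754883)
105 [669.47916667 541.26488095] ((521.4014892578125, -598.4959716796875), (8.722591400146484, 73.49853515625), 81.17178344726562)
1260 [682.16393849 578.59126984] ((489.1660461425781, -639.8082885742188), (71.2374267578125, 138.74331665039062), 53.06879806518555)
pad
625 [586.    320.815] ((459.3297119140625, -356.4722595214844), (85.28009033203125, 142.09681701660156), 81.97322082519531)
```

The die fit has residuals under 1 mm: yaw −11.1°, hole at (591,125,104) mm. The pin handle is at about (459,−352), pointing about 159°, and the rack is at (498,357), yaw −13.4°. Moving over the pin.

```bash
python3 -m pendant '[{"dx":-0.177,"dy":-0.071,"dz":-0.029,"fingers":1},{"dx":-0.177,"dy":-0.071,"dz":-0.029,"fingers":1},{"dx":-0.177,"dy":-0.071,"dz":-0.029,"fingers":1},{"dx":-0.177,"dy":-0.071,"dz":-0.029,"fingers":1},{"dx":-0.177,"dy":-0.071,"dz":-0.029,"fingers":1},{"dx":-0.177,"dy":-0.071,"dz":-0.029,"fingers":1},{"dx":-0.177,"dy":-0.071,"dz":-0.029,"fingers":1},{"dx":-0.177,"dy":-0.071,"dz":-0.029,"fingers":1}]'
python3 -m pendant '[{"dx":-0.064,"dy":-0.154},{"dx":-0.064,"dy":-0.154},{"dx":-0.064,"dy":-0.154},{"dx":-0.064,"dy":-0.154},{"dx":-0.064,"dy":-0.154},{"dx":-0.064,"dy":-0.154},{"dx":-0.064,"dy":-0.154},{"dx":0.003,"dy":-0.181}]'
python3 -m pendant '[{"dx":0.003,"dy":-0.181},{"dx":0.003,"dy":-0.181},{"dx":0.003,"dy":-0.181},{"dx":0.003,"dy":-0.181},{},{}]'
```

```text
invalid input
invalid input
invalid input
```

```bash
python3 -m pendant '[{"dx":-0.177,"dy":-0.071,"dz":-0.029,"wx":0,"wy":0,"wz":0,"fingers":1},{"dx":-0.177,"dy":-0.071,"dz":-0.029,"wx":0,"wy":0,"wz":0,"fingers":1}]'
```

```text
time_s: 0.35
position: [0.2983, 0.482, 0.2265]
tool_rot: [-179.9, -0.0, 159.2]
wrist_force: [1.0, 1.0, 0.3]
finger_gap: 0.0879
grip_force: 0.0
```

```bash
python3 -m pendant '[{"dx":-0.177,"dy":-0.071,"dz":-0.029,"wx":0,"wy":0,"wz":0,"fingers":1},{"dx":-0.177,"dy":-0.071,"dz":-0.029,"wx":0,"wy":0,"wz":0,"fingers":1},{"dx":-0.177,"dy":-0.071,"dz":-0.029,"wx":0,"wy":0,"wz":0,"fingers":1},{"dx":-0.177,"dy":-0.071,"dz":-0.029,"wx":0,"wy":0,"wz":0,"fingers":1},{"dx":-0.177,"dy":-0.071,"dz":-0.029,"wx":0,"wy":0,"wz":0,"fingers":1},{"dx":-0.177,"dy":-0.071,"dz":-0.029,"wx":0,"wy":0,"wz":0,"fingers":1}]'
python3 -m pendant '[{"dx":-0.064,"dy":-0.154,"dz":0,"wx":0,"wy":0,"wz":0,"fingers":1},{"dx":-0.064,"dy":-0.154,"dz":0,"wx":0,"wy":0,"wz":0,"fingers":1},{"dx":-0.064,"dy":-0.154,"dz":0,"wx":0,"wy":0,"wz":0,"fingers":1},{"dx":-0.064,"dy":-0.154,"dz":0,"wx":0,"wy":0,"wz":0,"fingers":1},{"dx":-0.064,"dy":-0.154,"dz":0,"wx":0,"wy":0,"wz":0,"fingers":1},{"dx":-0.064,"dy":-0.154,"dz":0,"wx":0,"wy":0,"wz":0,"fingers":1},{"dx":-0.064,"dy":-0.154,"dz":0,"wx":0,"wy":0,"wz":0,"fingers":1}]'
python3 -m pendant '[{"dx":0.003,"dy":-0.181,"dz":0,"wx":0,"wy":0,"wz":0,"fingers":1},{"dx":0.003,"dy":-0.181,"dz":0,"wx":0,"wy":0,"wz":0,"fingers":1},{"dx":0.003,"dy":-0.181,"dz":0,"wx":0,"wy":0,"wz":0,"fingers":1},{"dx":0.003,"dy":-0.181,"dz":0,"wx":0,"wy":0,"wz":0,"fingers":1},{"dx":0.003,"dy":-0.181,"dz":0,"wx":0,"wy":0,"wz":0,"fingers":1},{"dx":0,"dy":0,"dz":0,"wx":0,"wy":0,"wz":0,"fingers":1},{"dx":0,"dy":0,"dz":0,"wx":0,"wy":0,"wz":0,"fingers":1}]'
```

```text
time_s: 1.1
position: [0.551, 0.2482, 0.279]
tool_rot: [-180.0, -0.0, 159.1]
wrist_force: [0.1, -0.1, 0.6]
finger_gap: 0.088
grip_force: 0.0
time_s: 1.98
position: [0.5599, -0.1018, 0.2787]
tool_rot: [-180.0, -0.0, 159.1]
wrist_force: [0.9, 0.4, 0.2]
finger_gap: 0.088
grip_force: 0.0
time_s: 2.85
position: [0.459, -0.3518, 0.2786]
tool_rot: [179.9, -0.1, 159.0]
wrist_force: [0.3, -0.3, 0.7]
finger_gap: 0.0878
grip_force: 0.0
```

```bash
python3 -m pendant '[{"dx":0,"dy":0,"dz":0.17,"wx":0,"wy":0,"wz":0,"fingers":1},{"dx":0,"dy":0,"dz":0.17,"wx":0,"wy":0,"wz":0,"fingers":1},{"dx":0,"dy":0,"dz":0.17,"wx":0,"wy":0,"wz":0,"fingers":1},{"dx":0,"dy":0,"dz":0.17,"wx":0,"wy":0,"wz":0,"fingers":1},{"dx":0,"dy":0,"dz":0.08,"wx":0,"wy":0,"wz":0,"fingers":1},{"dx":0,"dy":0,"dz":0.052,"wx":0,"wy":0,"wz":0,"fingers":1},{"dx":0,"dy":0,"dz":0,"wx":0,"wy":0,"wz":0,"fingers":1}]'
python3 -m pendant '[{"dx":0,"dy":0,"dz":0,"wx":0,"wy":0,"wz":0,"fingers":-1},{"dx":0,"dy":0,"dz":0,"wx":0,"wy":0,"wz":0,"fingers":-1},{"dx":0,"dy":0,"dz":0,"wx":0,"wy":0,"wz":0,"fingers":-1},{"dx":0,"dy":0,"dz":0,"wx":0,"wy":0,"wz":0,"fingers":-1},{"dx":0,"dy":0,"dz":0,"wx":0,"wy":0,"wz":0,"fingers":-1},{"dx":0,"dy":0,"dz":0,"wx":0,"wy":0,"wz":0,"fingers":-1}]'
```

```text
time_s: 3.72
position: [0.4593, -0.3511, 0.0349]
tool_rot: [180.0, -0.1, 159.2]
wrist_force: [0.6, -0.8, 0.9]
finger_gap: 0.0878
grip_force: 0.0
time_s: 4.47
position: [0.4592, -0.3524, 0.0355]
tool_rot: [-180.0, -0.0, 159.1]
wrist_force: [-0.6, 0.4, 0.6]
finger_gap: 0.0314
grip_force: 0.0
```

```bash
python3 -m pendant '[{"dx":0,"dy":0,"dz":0,"wx":0,"wy":0,"wz":0,"fingers":-1},{"dx":0,"dy":0,"dz":0,"wx":0,"wy":0,"wz":0,"fingers":-1},{"dx":0,"dy":0,"dz":0,"wx":0,"wy":0,"wz":0,"fingers":-1}]'
python3 -m pendant '[{"dx":0,"dy":0,"dz":-0.1,"wx":0,"wy":0,"wz":0,"fingers":-1},{"dx":0,"dy":0,"dz":-0.15,"wx":0,"wy":0,"wz":0,"fingers":-1},{"dx":0,"dy":0,"dz":-0.18,"wx":0,"wy":0,"wz":0,"fingers":-1},{"dx":0,"dy":0,"dz":-0.18,"wx":0,"wy":0,"wz":0,"fingers":-1},{"dx":0,"dy":0,"dz":-0.18,"wx":0,"wy":0,"wz":0,"fingers":-1},{"dx":0,"dy":0,"dz":-0.1,"wx":0,"wy":0,"wz":0,"fingers":-1},{"dx":0,"dy":0,"dz":0,"wx":0,"wy":0,"wz":0,"fingers":-1}]'
python3 - <<'E'
from cell import cams
import cv2,pickle
d={n:cams.snapshot(n) for n in("top","side")};pickle.dump(d,open('p1.pkl','wb'))
import numpy as np
a=cv2.resize(d['top']['frame'][150:290,330:470],(520,520),interpolation=cv2.INTER_CUBIC)
b=cv2.resize(d['side']['frame'][190:330,220:400],(668,520),interpolation=cv2.INTER_CUBIC)
cv2.imwrite('pics/p1.png',cv2.resize(np.hstack([a,b])[:,:,::-1],(800,350),interpolation=cv2.INTER_AREA))
E
```

```text
time_s: 4.85
position: [0.4592, -0.3523, 0.0355]
tool_rot: [-180.0, -0.0, 159.1]
wrist_force: [0.1, 0.4, 0.5]
finger_gap: 0.0285
grip_force: 30.0
time_s: 5.72
position: [0.4603, -0.3534, 0.3048]
tool_rot: [-179.9, 0.3, 159.1]
wrist_force: [0.3, 0.1, -2.5]
finger_gap: 0.0287
grip_force: 30.0
```

View pics/p1.png

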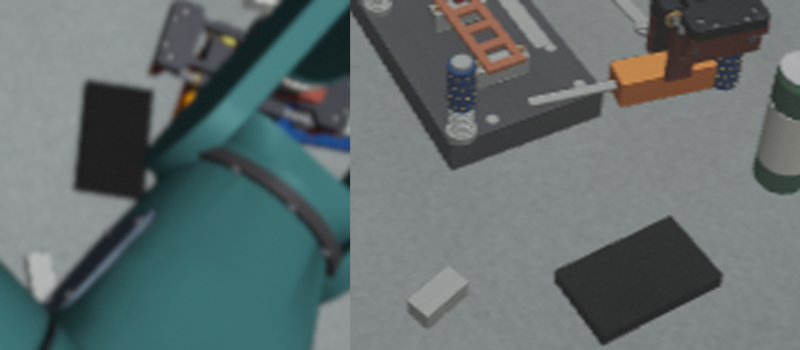

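The pin is held level by the middle of its handle. In the side panel the tip is at (530,101) and the bare pad is in view. Now work out the tip position in the tool frame and the insertion target.

```bash
python3 - <<'E'
from h import *
import pickle
d=pickle.load(open('p1.pkl','rb'));s=d['side']
uv=np.array([220+(530-350.2)/2.499,190+101/2.5])
g=cv2.cvtColor(s['frame'],cv2.COLOR_RGB2GRAY)
print(g[226:236,288:300])
T=np.array([.4603,-.3534,.3048]);Rt=R.from_euler('xyz',[-179.9,.3,159.1],degrees=True).as_matrix()
p=plane(s,uv,.3043)[0];print('tip',p,'tool',(Rt.T@(p-T))*1000)
for w in ([0.125,0,.0005],[.12,0,0],[.13,0,0]): print(w,proj(s,T+Rt@np.array(w)))
m=mask(s,(0,0,0),(179,255,45))
for a,ce,q in blobs(m,800):
    if 300<ce[0]<400: print('pad',rect(s,q,.02))
E
```

```text
[[ 82  82  82  81  81  82  83  83  82  82  81  81]
 [ 82  82  82  82  82  83  83  83  83  91 107 119]
 [ 82  82  82  82  89 107 119 145 162 154 154 153]
 [ 82  81  78 132 162 154 153 153 153 153 153 153]
 [ 82  83  86 126 154 153 153 155 155 154 149 140]
 [ 83  82  80 102 135 148 143 132 119 103  90  81]
 [ 81  83  81  83  85  89  83  78  75  79  82  84]
 [ 82  83  82  82  83  83  83  83  82  83  83  84]
 [ 83  82  83  82  82  83  83  82  81  84  77  63]
 [ 83  82  83  82  83  83  84  80  67  58  59  59]]
tip [ 0.34282829 -0.30667263  0.3043    ] tool [126.41290919   1.74601162  -0.16494325]
[0.125, 0, 0.0005] [[292.82373723 231.03873634]]
[0.12, 0, 0] [[295.02392575 230.39874477]]
[0.13, 0, 0] [[290.63677298 231.35681451]]
pad ((1484.966552734375, 456.6442565917969), (409.6492004394531, 205.80824279785156), 28.595272064208984)
```

```bash
python3 -m pendant '[{"dx":-0.032,"dy":0.19,"dz":0,"wx":0,"wy":0,"wz":0,"fingers":-1},{"dx":-0.032,"dy":0.19,"dz":0,"wx":0,"wy":0,"wz":0,"fingers":-1},{"dx":-0.032,"dy":0.19,"dz":0,"wx":0,"wy":0,"wz":0,"fingers":-1},{"dx":-0.032,"dy":0.19,"dz":0,"wx":0,"wy":0,"wz":0,"fingers":-1},{"dx":-0.032,"dy":0.19,"dz":0,"wx":0,"wy":0,"wz":0,"fingers":-1},{"dx":-0.032,"dy":0.19,"dz":0,"wx":0,"wy":0,"wz":0,"fingers":-1},{"dx":-0.032,"dy":0.19,"dz":0,"wx":0,"wy":0,"wz":0,"fingers":-1},{"dx":-0.032,"dy":0.19,"dz":0,"wx":0,"wy":0,"wz":0,"fingers":-1}]'
python3 -m pendant '[{"dx":-0.032,"dy":0.19,"dz":0,"wx":0,"wy":0,"wz":0,"fingers":-1},{"dx":0,"dy":0,"dz":0,"wx":0,"wy":0,"wz":-0.217,"fingers":-1},{"dx":0,"dy":0,"dz":0,"wx":0,"wy":-0.194,"wz":0,"fingers":-1},{"dx":0,"dy":0,"dz":0,"wx":0,"wy":-0.194,"wz":0,"fingers":-1},{"dx":0,"dy":0,"dz":0,"wx":0,"wy":-0.195,"wz":0,"fingers":-1},{"dx":0,"dy":0,"dz":0,"wx":0,"wy":-0.195,"wz":0,"fingers":-1},{"dx":0,"dy":0,"dz":0,"wx":0,"wy":0,"wz":0,"fingers":-1},{"dx":0,"dy":0,"dz":0,"wx":0,"wy":0,"wz":0,"fingers":-1}]'
cat >> h.py <<'E'
def tool():
    from cell import sensors
    o=sensors.observe();return o['position'],R.from_euler('xyz',o['tool_rot'],degrees=True).as_matrix(),o
HO=np.array([.5909,.1253,.104]);th=np.radians(-11.14)
PD=np.array([-.819*np.cos(th),-.819*np.sin(th),-.574])
TG=np.c_[PD,[-np.sin(th),np.cos(th),0],np.cross(PD,[-np.sin(th),np.cos(th),0])]
def need(target,Rg=None):
    T,Rt,o=tool();print('t',o['time_s'],'TCP',T.round(4),'F',o['wrist_force'].round(1),'j',o['joint_positions'].round(0),'shift units',(Rt.T@(np.array(target)-T)/.3).round(3),end=' ')
    if Rg is not None: print('turn units',(R.from_matrix(Rt.T@Rg).as_rotvec(degrees=True)/45).round(3))
E
python3 -c "
from h import *
need(HO-.168*PD,TG)"
```

```text
time_s: 6.82
position: [0.6931, 0.048, 0.2989]
tool_rot: [-179.9, -0.3, 159.1]
wrist_force: [0.1, -0.3, -2.6]
finger_gap: 0.029
grip_force: 30.0
time_s: 7.82
position: [0.7239, 0.096, 0.3022]
tool_rot: [-180.0, 34.9, 168.9]
wrist_force: [0.3, -0.3, -1.0]
finger_gap: 0.0284
grip_force: 30.0
t 7.825 TCP [0.7239 0.096  0.3022] F [ 0.3 -0.3 -1. ] j [  8.  13.  94. -17.  41. -61.] shift units [0.19  0.01  0.281] turn units [-0.001 -0.003  0.   ]
```

```bash
python3 -m pendant '[{"dx":0.063,"dy":0.003,"dz":0.094,"wx":0,"wy":0,"wz":0,"fingers":-1},{"dx":0.063,"dy":0.003,"dz":0.094,"wx":0,"wy":0,"wz":0,"fingers":-1},{"dx":0.064,"dy":0.004,"dz":0.093,"wx":0,"wy":0,"wz":0,"fingers":-1},{"dx":0,"dy":0,"dz":0,"wx":0,"wy":0,"wz":0,"fingers":-1},{"dx":0,"dy":0,"dz":0,"wx":0,"wy":0,"wz":0,"fingers":-1}]'
python3 - <<'E'
from h import *
from cell import cams
import pickle
d={n:cams.snapshot(n) for n in("top","side")};pickle.dump(d,open('p2.pkl','wb'))
need(HO-.168*PD,TG)
T,Rt,o=tool()
for n in d:
    print(n,[(nm,(proj(d[n],q)[0]-([190,120] if n=='top' else [225,110])).round(1)*5) for nm,q in (('tip',T+Rt@[.128,0,0]),('hole',HO))])
a=d['top']['frame'][120:200,190:270];b=d['side']['frame'][110:190,225:305]
cv2.imwrite('pics/p2.png',cv2.resize(np.hstack([a,b])[:,:,::-1],(800,400),interpolation=cv2.INTER_CUBIC))
E
```

```text
time_s: 8.45
position: [0.728, 0.0985, 0.2028]
tool_rot: [179.9, 35.2, 168.8]
wrist_force: [0.4, 0.8, -1.3]
finger_gap: 0.029
grip_force: 30.0
t 8.55 TCP [0.7275 0.0987 0.2034] F [ 0.3  0.6 -0.7] j [  8.  19. 101. -24.  28. -52.] shift units [ 0.01  -0.001  0.005] turn units [ 0.001  0.004 -0.001]
top [('tip', array([205., 125.])), ('hole', array([195.5, 189. ]))]
side [('tip', array([232., 217.])), ('hole', array([184., 264.]))]
```

View pics/p2.png

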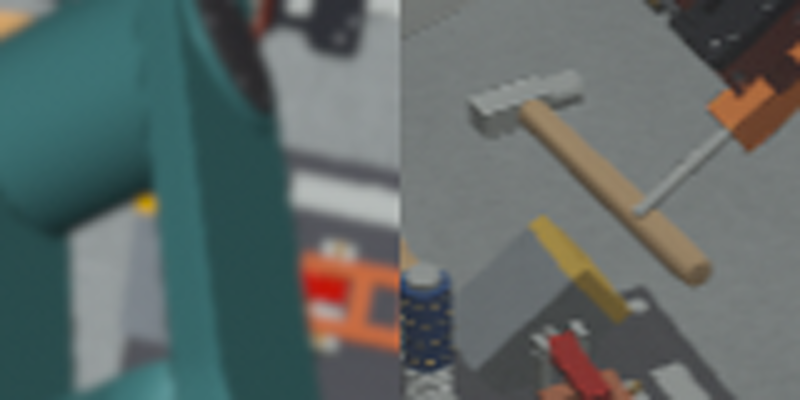

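The side panel shows the tip at (638,214). The plate corners at (540,217), (588,272) and (630,312) match my die model within about 1 mm, and the pin's axis lines up with the hole in this view. The top view is blocked by the arm. Going in.

```bash
python3 -m pendant '[{"dx":0.03,"dy":-0.001,"dz":0.005,"wx":0,"wy":0.004,"wz":0,"fingers":-1},{"dx":0.04,"dy":0,"dz":0,"wx":0,"wy":0,"wz":0,"fingers":-1},{"dx":0.04,"dy":0,"dz":0,"wx":0,"wy":0,"wz":0,"fingers":-1},{"dx":0.04,"dy":0,"dz":0,"wx":0,"wy":0,"wz":0,"fingers":-1},{"dx":0,"dy":0,"dz":0,"wx":0,"wy":0,"wz":0,"fingers":-1},{"dx":0,"dy":0,"dz":0,"wx":0,"wy":0,"wz":0,"fingers":-1}]'
python3 -c "
from h import *
need(HO-.125*PD,TG)"
```

```text
time_s: 9.3
position: [0.6899, 0.1056, 0.174]
tool_rot: [180.0, 34.9, 168.9]
wrist_force: [0.7, 0.2, -0.8]
finger_gap: 0.0286
grip_force: 30.0
t 9.3 TCP [0.6899 0.1056 0.174 ] F [ 0.7  0.2 -0.8] j [ 10.  19. 107. -30.  24. -45.] shift units [-0.007  0.001 -0.002] turn units [ 0.    -0.004  0.001]
```

```bash
python3 -m pendant '[{"dx":0.022,"dy":0.001,"dz":-0.002,"wx":0,"wy":-0.004,"wz":0,"fingers":-1},{"dx":0.022,"dy":0,"dz":0,"wx":0,"wy":0,"wz":0,"fingers":-1},{"dx":0.022,"dy":0,"dz":0,"wx":0,"wy":0,"wz":0,"fingers":-1},{"dx":0,"dy":0,"dz":0,"wx":0,"wy":0,"wz":0,"fingers":-1},{"dx":0,"dy":0,"dz":0,"wx":0,"wy":0,"wz":0,"fingers":-1}]'
python3 - <<'E'
from h import *
from cell import cams
import pickle
need(HO-.125*PD,TG);T,Rt,o=tool();print(o['moment'])
d={'side':cams.snapshot('side')};pickle.dump(d,open('p3.pkl','wb'))
cv2.imwrite('pics/p3.png',cv2.resize(d['side']['frame'][120:180,230:310][:,:,::-1],(800,600),interpolation=cv2.INTER_CUBIC))
E
```

```text
time_s: 9.93
position: [0.6739, 0.1089, 0.1632]
tool_rot: [180.0, 35.0, 168.9]
wrist_force: [0.8, -0.5, -0.3]
finger_gap: 0.0289
grip_force: 30.0
t 9.925 TCP [0.6739 0.1089 0.1632] F [ 0.8 -0.5 -0.3] j [ 10.  19. 109. -34.  22. -40.] shift units [-0.073  0.    -0.   ] turn units [0. 0. 0.]
[-0.03578946  0.03956791  0.03220345]
```

View pics/p3.png

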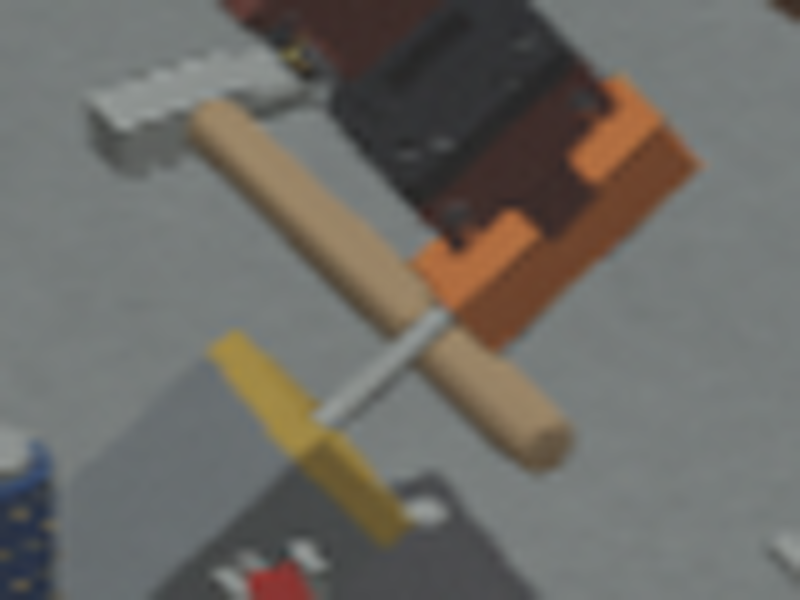

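The shank goes into the plate at picture (315,415) with no contact force, so it is in the hole. Pushing on.

```bash
python3 -m pendant '[{"dx":0.016,"dy":0,"dz":0,"wx":0,"wy":0,"wz":0,"fingers":-1},{"dx":0.016,"dy":0,"dz":0,"wx":0,"wy":0,"wz":0,"fingers":-1},{"dx":0.01,"dy":0,"dz":0,"wx":0,"wy":0,"wz":0,"fingers":-1},{"dx":0,"dy":0,"dz":0,"wx":0,"wy":0,"wz":0,"fingers":-1},{"dx":0,"dy":0,"dz":0,"wx":0,"wy":0,"wz":0,"fingers":-1},{"dx":0,"dy":0,"dz":0,"wx":0,"wy":0,"wz":0,"fingers":-1}]'
python3 - <<'E'
from h import *
from cell import cams
need(HO-.125*PD,TG);T,Rt,o=tool();print('Ftool',Rt.T@o['wrist_force'])
d=cams.snapshot('side')
for a,ce,p in blobs(mask(d,(0,215,60),(5,255,255)),10): print('red',a,ce,p.min(0),p.max(0))
E
```

```text
time_s: 10.72
position: [0.6641, 0.1111, 0.1562]
tool_rot: [180.0, 35.1, 168.9]
wrist_force: [4.8, -0.4, 2.5]
finger_gap: 0.0289
grip_force: 30.0
t 10.725 TCP [0.6641 0.1111 0.1562] F [ 4.8 -0.4  2.5] j [ 11.  19. 111. -37.  21. -37.] shift units [-0.113 -0.001 -0.   ] turn units [ 0.001  0.001 -0.   ]
Ftool [-5.3439691   0.50360591  0.75544592]
```

```bash
python3 -m pendant '[{"dx":0.012,"dy":0,"dz":0,"wx":0,"wy":0,"wz":0,"fingers":-1},{"dx":0.012,"dy":0,"dz":0,"wx":0,"wy":0,"wz":0,"fingers":-1},{"dx":0,"dy":0,"dz":0,"wx":0,"wy":0,"wz":0,"fingers":-1},{"dx":0,"dy":0,"dz":0,"wx":0,"wy":0,"wz":0,"fingers":-1}]'
python3 - <<'E'
from h import *
from cell import cams
need(HO-.125*PD,TG);T,Rt,o=tool();print('Ftool',Rt.T@o['wrist_force'])
d=cams.snapshot('side')
for a,ce,p in blobs(mask(d,(0,170,60),(4,255,255))|mask(d,(172,150,60),(179,255,255)),8):
    if 200<ce[0]<320:print('red',a,ce,p.min(0),p.max(0))
cv2.imwrite('pics/p4.png',cv2.resize(d['frame'][130:205,225:325][:,:,::-1],(800,600),interpolation=cv2.INTER_CUBIC))
E
```

```text
time_s: 11.28
position: [0.6622, 0.1129, 0.1554]
tool_rot: [179.8, 35.5, 168.9]
wrist_force: [10.3, -2.8, 8.1]
finger_gap: 0.0289
grip_force: 30.0
t 11.275 TCP [0.6622 0.1129 0.1554] F [10.3 -2.8  8.1] j [ 11.  19. 111. -39.  20. -35.] shift units [-0.121 -0.005  0.003] turn units [0.004 0.01  0.   ]
Ftool [-13.41233989  -0.73225403  -0.43160887]
```

View pics/p4.png

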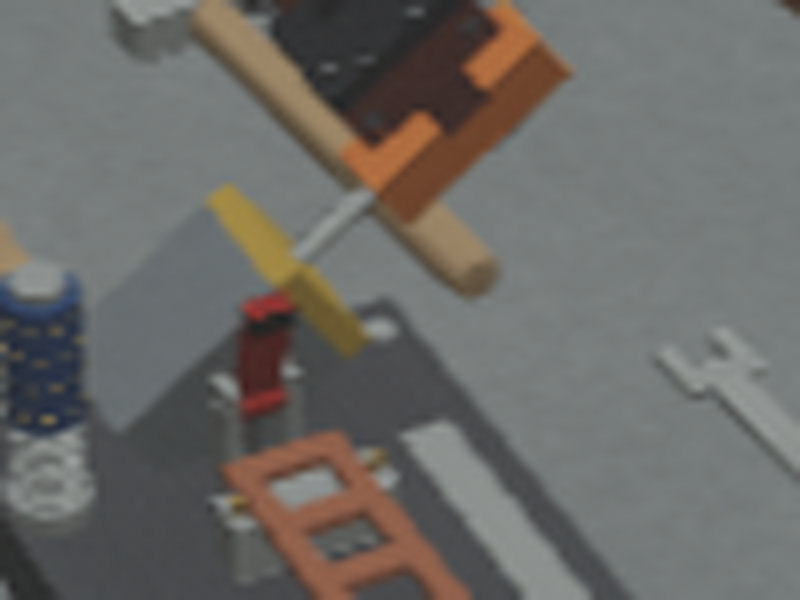

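The red finger stands upright at picture (265,350), so the latch has tripped. Withdrawing the pin.

```bash
python3 -m pendant '[{"dx":-0.02,"dy":0,"dz":0,"wx":0,"wy":0,"wz":0,"fingers":-1},{"dx":-0.05,"dy":0,"dz":0,"wx":0,"wy":0,"wz":0,"fingers":-1},{"dx":-0.07,"dy":0,"dz":0,"wx":0,"wy":0,"wz":0,"fingers":-1},{"dx":-0.07,"dy":0,"dz":0,"wx":0,"wy":0,"wz":0,"fingers":-1},{"dx":-0.07,"dy":0,"dz":0,"wx":0,"wy":0,"wz":0,"fingers":-1},{"dx":-0.09,"dy":0,"dz":-0.13,"wx":0,"wy":0,"wz":0,"fingers":-1},{"dx":-0.09,"dy":0,"dz":-0.13,"wx":0,"wy":0,"wz":0,"fingers":-1}]'
python3 -m pendant '[{"dx":0,"dy":0,"dz":0,"wx":0,"wy":0.195,"wz":0,"fingers":-1},{"dx":0,"dy":0,"dz":0,"wx":0,"wy":0.195,"wz":0,"fingers":-1},{"dx":0,"dy":0,"dz":0,"wx":0,"wy":0.194,"wz":0,"fingers":-1},{"dx":0,"dy":0,"dz":0,"wx":0,"wy":0.194,"wz":0,"fingers":-1},{"dx":0,"dy":0,"dz":0,"wx":0,"wy":0,"wz":0.217,"fingers":-1},{"dx":0,"dy":0,"dz":0,"wx":0,"wy":0,"wz":0,"fingers":-1}]'
python3 -c "
from h import *
need([.4592,-.3523,.28],R.from_euler('xyz',[180,0,159.1],degrees=True).as_matrix())"
```

```text
time_s: 12.2
position: [0.7212, 0.0984, 0.2912]
tool_rot: [-179.8, 34.5, 168.9]
wrist_force: [1.5, -0.8, -1.2]
finger_gap: 0.0285
grip_force: 30.0
time_s: 12.95
position: [0.7228, 0.0988, 0.2915]
tool_rot: [-179.9, -0.4, 159.2]
wrist_force: [-0.5, 1.0, -1.3]
finger_gap: 0.0289
grip_force: 30.0
t 12.95 TCP [0.7228 0.0988 0.2915] F [-0.5  1.  -1.3] j [  2.  29.  61.   0.  90. -67.] shift units [ 0.286 -1.718  0.044] turn units [-0.003 -0.008  0.002]
```

```bash
python3 -m pendant '[{"dx":0.032,"dy":-0.191,"dz":0.005,"wx":0,"wy":-0.004,"wz":0,"fingers":-1},{"dx":0.032,"dy":-0.191,"dz":0.005,"wx":0,"wy":-0.004,"wz":0,"fingers":-1},{"dx":0.032,"dy":-0.191,"dz":0.005,"wx":0,"wy":0,"wz":0,"fingers":-1},{"dx":0.032,"dy":-0.191,"dz":0.005,"wx":0,"wy":0,"wz":0,"fingers":-1},{"dx":0.032,"dy":-0.191,"dz":0.005,"wx":0,"wy":0,"wz":0,"fingers":-1},{"dx":0.032,"dy":-0.191,"dz":0.005,"wx":0,"wy":0,"wz":0,"fingers":-1},{"dx":0.032,"dy":-0.191,"dz":0.005,"wx":0,"wy":0,"wz":0,"fingers":-1},{"dx":0.032,"dy":-0.191,"dz":0.005,"wx":0,"wy":0,"wz":0,"fingers":-1}]'
python3 -m pendant '[{"dx":0.03,"dy":-0.19,"dz":0.005,"wx":0,"wy":0,"wz":0,"fingers":-1},{"dx":0,"dy":0,"dz":0.15,"wx":0,"wy":0,"wz":0,"fingers":-1},{"dx":0,"dy":0,"dz":0.18,"wx":0,"wy":0,"wz":0,"fingers":-1},{"dx":0,"dy":0,"dz":0.18,"wx":0,"wy":0,"wz":0,"fingers":-1},{"dx":0,"dy":0,"dz":0.18,"wx":0,"wy":0,"wz":0,"fingers":-1},{"dx":0,"dy":0,"dz":0,"wx":0,"wy":0,"wz":0,"fingers":-1},{"dx":0,"dy":0,"dz":0,"wx":0,"wy":0,"wz":0,"fingers":-1}]'
python3 - <<'E'
from h import *
from cell import cams
import pickle
need([.4592,-.3523,.036],R.from_euler('xyz',[180,0,159.1],degrees=True).as_matrix())
c=cams.snapshot('side');pickle.dump(c,open('p5.pkl','wb'))
T,Rt,o=tool();print(proj(c,T+Rt@[.125,0,0]))
cv2.imwrite('pics/p5.png',cv2.resize(c['frame'][240:360,250:410][:,:,::-1],(800,600),interpolation=cv2.INTER_CUBIC))
E
```

```text
time_s: 13.95
position: [0.4869, -0.3017, 0.2817]
tool_rot: [180.0, 0.3, 159.4]
wrist_force: [0.3, -0.3, -1.1]
finger_gap: 0.0287
grip_force: 30.0
time_s: 14.82
position: [0.4622, -0.3526, 0.0752]
tool_rot: [-180.0, 0.4, 159.2]
wrist_force: [0.6, -0.5, -0.8]
finger_gap: 0.0287
grip_force: 30.0
t 14.825 TCP [ 0.4622 -0.3526  0.0752] F [ 0.6 -0.5 -0.8] j [ -44.   27.   97.    0.   55. -114.] shift units [ 0.011 -0.003  0.131] turn units [-0.001  0.009  0.002]
[[289.69839909 295.01820672]]
```

View pics/p5.png

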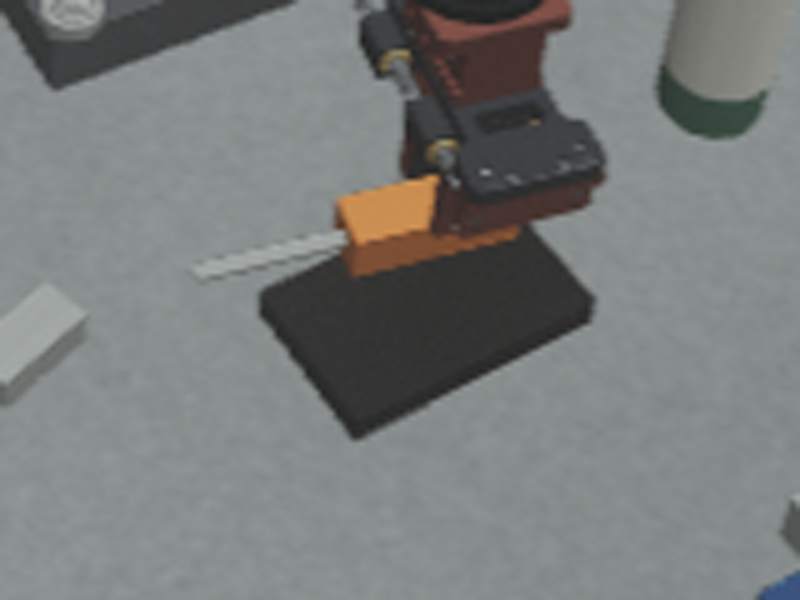

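The pin is still level above the pad, with its tip at (193,271) as predicted. Lowering and releasing.

```bash
python3 -m pendant '[{"dx":0.011,"dy":-0.003,"dz":0.06,"wx":0,"wy":0.009,"wz":0,"fingers":-1},{"dx":0,"dy":0,"dz":0.04,"wx":0,"wy":0,"wz":0,"fingers":-1},{"dx":0,"dy":0,"dz":0.02,"wx":0,"wy":0,"wz":0,"fingers":-1},{"dx":0,"dy":0,"dz":0.008,"wx":0,"wy":0,"wz":0,"fingers":-1},{"dx":0,"dy":0,"dz":0,"wx":0,"wy":0,"wz":0,"fingers":-1},{"dx":0,"dy":0,"dz":0,"wx":0,"wy":0,"wz":0,"fingers":-1}]'
python3 -c "
from h import *
need([.4592,-.3523,.036],R.from_euler('xyz',[180,0,159.1],degrees=True).as_matrix())"
```

```text
time_s: 15.62
position: [0.4582, -0.3519, 0.0354]
tool_rot: [180.0, -0.1, 159.1]
wrist_force: [-2.0, 2.8, 3.5]
finger_gap: 0.0291
grip_force: 30.0
t 15.625 TCP [ 0.4582 -0.3519  0.0354] F [-2.   2.8  3.5] j [ -44.   31.   99.   -0.   51. -113.] shift units [-0.004 -0.    -0.002] turn units [ 0.    -0.002  0.   ]
```

```bash
python3 -m pendant '[{"dx":0,"dy":0,"dz":0,"wx":0,"wy":0,"wz":0,"fingers":1},{"dx":0,"dy":0,"dz":0,"wx":0,"wy":0,"wz":0,"fingers":1},{"dx":0,"dy":0,"dz":0,"wx":0,"wy":0,"wz":0,"fingers":1},{"dx":0,"dy":0,"dz":-0.1,"wx":0,"wy":0,"wz":0,"fingers":1},{"dx":0,"dy":0,"dz":-0.18,"wx":0,"wy":0,"wz":0,"fingers":1},{"dx":0,"dy":0,"dz":-0.18,"wx":0,"wy":0,"wz":0,"fingers":1},{"dx":0,"dy":0,"dz":-0.18,"wx":0,"wy":0,"wz":0,"fingers":1},{"dx":0,"dy":0,"dz":-0.18,"wx":0,"wy":0,"wz":0,"fingers":1}]'
python3 -m pendant '[{"dx":0.036,"dy":0.189,"dz":0,"wx":0,"wy":0,"wz":0,"fingers":0.5},{"dx":0.036,"dy":0.189,"dz":0,"wx":0,"wy":0,"wz":0,"fingers":0.5},{"dx":0.036,"dy":0.189,"dz":0,"wx":0,"wy":0,"wz":0,"fingers":0.5},{"dx":0.036,"dy":0.189,"dz":0,"wx":0,"wy":0,"wz":0,"fingers":0.5},{"dx":0.036,"dy":0.189,"dz":0,"wx":0,"wy":0,"wz":0,"fingers":0.5},{"dx":0.035,"dy":0.188,"dz":0,"wx":0,"wy":0,"wz":0,"fingers":0.5},{"dx":0,"dy":0,"dz":0,"wx":0,"wy":0,"wz":0,"fingers":0.5}]'
python3 -m pendant '[{"dx":0,"dy":0,"dz":0,"wx":0,"wy":0,"wz":0.223,"fingers":0.5},{"dx":0,"dy":0,"dz":0,"wx":0,"wy":0,"wz":0.223,"fingers":0.5},{"dx":0,"dy":0,"dz":0,"wx":0,"wy":0,"wz":0.223,"fingers":0.5},{"dx":0,"dy":0,"dz":0,"wx":0,"wy":0,"wz":0.223,"fingers":0.5},{"dx":0,"dy":0,"dz":0,"wx":0,"wy":0,"wz":0.223,"fingers":0.5},{"dx":0,"dy":0,"dz":0,"wx":0,"wy":0,"wz":0.223,"fingers":0.5},{"dx":0,"dy":0,"dz":0,"wx":0,"wy":0,"wz":0.223,"fingers":0.5},{"dx":0,"dy":0,"dz":0,"wx":0,"wy":0,"wz":0.223,"fingers":0.5}]'
python3 - <<'E'
from h import *
from cell import cams
import pickle
need([.5205,-.0115,.066],R.from_euler('xyz',[180,0,78.9],degrees=True).as_matrix())
d={n:cams.snapshot(n) for n in("top","side")};pickle.dump(d,open('p6.pkl','wb'))
for n,lo,hi,z in(('side',(3,120,80),(12,225,255),.079),('side',(3,120,80),(18,255,255),.05),('top',(8,150,90),(28,255,255),.05)):
    for a,ce,p in blobs(mask(d[n],lo,hi),60): print(n,z,a,ce,rect(d[n],p,z))
E
```

```text
time_s: 16.62
position: [0.4586, -0.3523, 0.2832]
tool_rot: [-180.0, -0.0, 159.1]
wrist_force: [0.3, -0.3, -0.6]
finger_gap: 0.0877
grip_force: 0.0
time_s: 17.5
position: [0.52, -0.0081, 0.2813]
tool_rot: [179.9, -0.0, 159.4]
wrist_force: [-0.7, 0.1, -0.4]
finger_gap: 0.066
grip_force: 0.0
time_s: 18.5
position: [0.5197, -0.0131, 0.2812]
tool_rot: [-180.0, 0.0, 78.4]
wrist_force: [-0.4, -0.2, 0.7]
finger_gap: 0.0657
grip_force: 0.0
t 18.5 TCP [ 0.5197 -0.0131  0.2812] F [-0.4 -0.2  0.7] j [-9. 10. 90. -0. 79.  3.] shift units [0.006 0.002 0.717] turn units [-0.001  0.001 -0.011]
side 0.079 264 [270.54166667 201.625     ] ((519.825927734375, -10.493049621582031), (148.98126220703125, 47.81132507324219), 79.49425506591797)
side 0.079 214 [333.67757009 297.8271028 ] ((426.9421081542969, -383.4967041015625), (17.39952850341797, 92.64702606201172), 68.43401336669922)
side 0.05 265 [270.48301887 201.58867925] ((539.3568725585938, 14.324607849121094), (153.3014373779297, 49.39724349975586), 79.75529479980469)
side 0.05 548 [332.78649635 293.12591241] ((450.15911865234375, -356.3992614746094), (47.323299407958984, 96.84268188476562), 68.41238403320312)
top 0.05 196 [229.0255102  158.96938776] ((603.4791870117188, 129.71649169921875), (69.6943359375, 33.217769622802734), 78.4373550415039)
top 0.05 100 [278.9  187.51] ((512.1587524414062, -23.259193420410156), (43.18830108642578, 130.62306213378906), 0.8741235136985779)
top 0.05 350 [375.92285714 204.84      ] ((456.706787109375, -349.6209716796875), (38.60616683959961, 98.60940551757812), 68.30004119873047)
```

The blank is still in the nest at (520,−10.5), and the pin lies as it did at the start. Descending on the blank.

```bash
python3 -m pendant '[{"dx":0.006,"dy":0.002,"dz":0.17,"wx":0,"wy":0,"wz":-0.011,"fingers":0.5},{"dx":0,"dy":0,"dz":0.17,"wx":0,"wy":0,"wz":0,"fingers":0.5},{"dx":0,"dy":0,"dz":0.17,"wx":0,"wy":0,"wz":0,"fingers":0.5},{"dx":0,"dy":0,"dz":0.1,"wx":0,"wy":0,"wz":0,"fingers":0.5},{"dx":0,"dy":0,"dz":0.07,"wx":0,"wy":0,"wz":0,"fingers":0.5},{"dx":0,"dy":0,"dz":0.037,"wx":0,"wy":0,"wz":0,"fingers":0.5},{"dx":0,"dy":0,"dz":0,"wx":0,"wy":0,"wz":0,"fingers":0.5}]'
python3 -m pendant '[{"dx":0,"dy":0,"dz":0,"wx":0,"wy":0,"wz":0,"fingers":-1},{"dx":0,"dy":0,"dz":0,"wx":0,"wy":0,"wz":0,"fingers":-1},{"dx":0,"dy":0,"dz":0,"wx":0,"wy":0,"wz":0,"fingers":-1},{"dx":0,"dy":0,"dz":0,"wx":0,"wy":0,"wz":0,"fingers":-1},{"dx":0,"dy":0,"dz":0,"wx":0,"wy":0,"wz":0,"fingers":-1}]'
```

```text
time_s: 19.48
position: [0.5202, -0.0105, 0.0659]
tool_rot: [-179.9, 0.0, 79.4]
wrist_force: [-0.4, -1.3, 1.2]
finger_gap: 0.0657
grip_force: 0.0
time_s: 20.1
position: [0.5205, -0.0101, 0.0663]
tool_rot: [-180.0, -0.0, 79.3]
wrist_force: [0.8, 0.3, 0.3]
finger_gap: 0.019
grip_force: 0.0
```

The gap has gone down to 19 mm on a 50 mm wide blank, so something is wrong. I'll look before doing anything else.

```bash
python3 - <<'E'
from h import *
from cell import cams
import pickle
need([.5205,-.0115,.066]);print(tool()[2]['finger_gap'],tool()[2]['grip_force'])
d={n:cams.snapshot(n) for n in("top","side")};pickle.dump(d,open('p7.pkl','wb'))
a=cv2.resize(d['side']['frame'][140:240,215:315],(600,600),interpolation=cv2.INTER_CUBIC)
b=cv2.resize(d['top']['frame'][140:240,220:320],(600,600),interpolation=cv2.INTER_CUBIC)
cv2.imwrite('pics/p7.png',cv2.resize(np.hstack([a,b])[:,:,::-1],(800,400),interpolation=cv2.INTER_AREA))
E
```

```text
t 20.1 TCP [ 0.5205 -0.0101  0.0663] F [0.8 0.3 0.3] j [ -9.  24. 105.   0.  51.   2.] shift units [-0.005  0.001  0.001] 0.019042354363170345 0.0
```

View pics/p7.png

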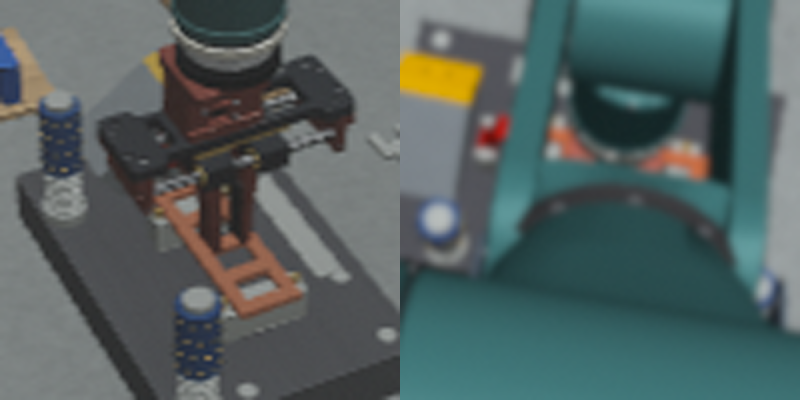

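```bash
python3 - <<'E'
from h import *
import pickle
d=pickle.load(open('p7.pkl','rb'));e=pickle.load(open('p6.pkl','rb'))
T,Rt,o=tool();s=d['side'];f=lambda q:((proj(s,q)[0]-[215,140])*4).round().tolist()
for y in(-.0095,.0095,-.023,.023):
    print('y',y,[f(T+Rt@[x,y,z]) for x,z in((0,.011),(0,-.01),(-.01,.011),(.01,.011))])
M=np.array([[np.cos(th),-np.sin(th)],[np.sin(th),np.cos(th)]])
for z in(.073,.079):
    print('blank mid rails',z,[f(np.r_[M@[x,y]+[.5201,-.0108],z]) for x in(-.025,.025) for y in(-.01,.01,-.075,.075)])
for n in(e,d):
    for a,ce,p in blobs(mask(n['side'],(3,120,80),(12,225,255)),25):
        if ce[1]<240: print(a,ce,p.min(0),p.max(0))
E
```

```text
y -0.0095 [[211.0, 268.0], [211.0, 247.0], [217.0, 276.0], [205.0, 260.0]]
y 0.0095 [[233.0, 260.0], [233.0, 240.0], [239.0, 268.0], [227.0, 252.0]]
y -0.023 [[195.0, 273.0], [195.0, 253.0], [201.0, 281.0], [189.0, 265.0]]
y 0.023 [[248.0, 255.0], [249.0, 234.0], [255.0, 263.0], [242.0, 247.0]]
blank mid rails 0.073 [[198.0, 265.0], [186.0, 249.0], [238.0, 321.0], [149.0, 198.0], [258.0, 245.0], [245.0, 229.0], [299.0, 299.0], [207.0, 180.0]]
blank mid rails 0.079 [[198.0, 260.0], [186.0, 243.0], [239.0, 315.0], [149.0, 192.0], [258.0, 240.0], [246.0, 224.0], [300.0, 294.0], [207.0, 174.0]]
264 [270.54166667 201.625     ] [254 184] [288 217]
153 [270.94117647 204.36601307] [255 187] [287 217]
```

```bash
python3 - <<'E'
from h import *
from cell import env
import pickle
print(env.tips_ahead)
for f in('p6.pkl','p7.pkl'):
    s=pickle.load(open(f,'rb'))['side']
    H=cv2.cvtColor(s['frame'],cv2.COLOR_RGB2HSV).astype(int)
    for v in range(186,220):
        print(v,''.join('C' if 3<=h<=14 and S>110 and V>105 else ('f' if (h<12 or h>170) and S>60 and V<105 else ('.' if V<90 else 'g')) for h,S,V in H[v,250:292]))
E
```

```text
0.011
186 ....g..fgCCCCCCCCCCgggg...ggggggggg....ggg
187 ....ggCCCCCCCCCfCCCgggg....ggggggggg....gg
188 ..fCCCCCCCCCffgggCCCCggg...gggggggggg....g
189 ...CCCCCCffggggggfCCCgggg...ggggggggg.....
190 ...fCCCCggggggggggCCCCggg....ggggggggg....
191 ....fCCCgggggggggggCCCgg......ggggggggg...
192 .gggggCCCgggggggCCCCCCCgg.....gggggggggg..
193 ..gg..CCCCgggCCCCCCCCCCCgg.....gggggggggg.
194 ...ggggCCCCCCCCCCCCffCCCCg......ggggggggg.
195 ...gggggCCCCCCCCffgg.fCCCCg......ggggggggg
196 ....gg..fCCCCCffggggg.fCCCgg......gggggggg
197 .....gg..CCCCggggggggg.fCCCgg.....gggggggg
198 .....ggg.fCCCCggggg..ggCCCCCgg.....ggggggg
199 .....gggg.fCCCgg..ggCCCCCCCCCg......gggggg
200 .....ggggg.fCCCCggCCCCCCCCCCCCg......ggggg
201 .....ggggg..CCCCCCCCCCCCfffCCCgg.....ggggg
202 .....gg.....fCCCCCCCCfff...fCCCgg.....gggg
203 .............fCCCCCff.......fCCCgg.....ggg
204 ..............fCCCgg........fCCCCg......gg
205 ...............CCCCg......gggCCCCCg......g
206 ...............fCCCCg..gggCCCCCCCCgg.....g
207 ................fCCCCggCCCCCCCCCCCCgg.....
208 .................fCCCCCCCCCCCfffCCCCgggg..
209 .........
[... 1401 characters left out ...]
...............CCCCg......gggCCCCCg.....gg
206 ...............fCCCCg..gggCCCCCCCCgg.....g
207 ................fCCCgggCCCCCCCCCCCCgg.....
208 .................CCCCCCCCCCCCfffCCCCgggg..
209 ..................CCCCCCCCCff...fCCCCgggg.
210 ..................fCCCCCfff..gggggCCCCCgg.
211 ..............gg...fCCCCf.ggggggggfCCCgggg
212 ...........gggggggg.CCCCgggggggggggCCCCggg
213 ..........ggggggggg..CCCCgggggggCCCCCCCCgg
214 .........gggggggggggggCCCggggCCCCCCCCCCfgg
215 ........ggggggggggggggfCCCCCCCCCCCCCffgggg
216 .........ggggggggggg.ggCCCCCCCCCCfffggggg.
217 .........gg.ggggggggggggCCCCCCfffgggggggg.
218 ..........ggggggggg.gggggCCfffggggggggggg.
219 ............gggggg..gg.ggffggggggggggggg..
```

```bash
python3 -m pendant '[{"dx":0,"dy":0,"dz":0,"wx":0,"wy":0,"wz":0,"fingers":-1},{"dx":0,"dy":0,"dz":0,"wx":0,"wy":0,"wz":0,"fingers":-1},{"dx":0,"dy":0,"dz":0,"wx":0,"wy":0,"wz":0,"fingers":-1}]'
```

```text
time_s: 20.58
position: [0.5206, -0.0101, 0.0662]
tool_rot: [-180.0, -0.0, 79.3]
wrist_force: [-0.8, 0.7, 0.7]
finger_gap: 0.0002
grip_force: 0.2
```

```bash
python3 - <<'E'
from h import *
from cell import cams
import pickle
A=pickle.load(open('p6.pkl','rb'))['side']['frame'].astype(int)
c=cams.snapshot('side');B=c['frame'].astype(int)
D=np.abs(A-B).sum(2)
for v in range(190,214): print(v,' '.join('%3d'%x for x in D[v,258:284]))
T,Rt,o=tool();print(T,o['tool_rot'],o['finger_gap'])
for y in(-.013,0,.013):print([(z,proj(c,T+Rt@[-.01,y,z])[0].round(1).tolist()) for z in(.011,0,-.01,-.02)])
E
```

```text
190  14  17  21  15  17  16  15  15  39 169 121 180 160 163 266 297 160  67  30   7   9  13  18  18  18  20
191  14  15  16  20  18  17  19  17  36 177 188 176 157 157 170 159 113  74  22   6   6   9  16  16  16  20
192  14  17  17  15  19  19  14  15  36 161 191 179 159 169 171 168 125  74  24   8  10   7  12  20  16  15
193  15  13  13  14  15  18  15  11  43 173 194 155 120 142 179 184 153  92  20   9   5   9   8  13  17  15
194  13  14  12  17  11  11  11  17  15 109 120  79  53  96 177 181 159  96   5   7  13   6   9  11  14  17
195   8  16  14  16  12  18  13   8  14  86 107 128 115  59 129 178 163  87  20   9  10   7   5   8  10  12
196   9  13  16  15  13  11  10   8  44 126 142 138 129 101 103 148 162  90  12  14   9   5   8  10  12   7
197  11  10  16  14  10   9  13  12  24 115 134 141 166 151  83  85 131  93   9  12  12   7   8  10   7  11
198  11   9  13  15  12  11  16  14  20 126 161  90  62 100 142 168 171  93  13  16  15   7  13  12   8  11
199  13  15  12  16  11  13  17  18   9  21  91 146 162 165 181 185 171  90   9  11  12  13   9   9  17   9
200  15   9  10  12 
[... 1193 characters left out ...]
11  10  13  11   4   6  13  11  16  15  13   9  14  10  21  16  19  17  19  18  18
212  13  14   7   9  17  21  17  18  17  11  11  11  11  14  18  13  12  19  19  19  22  19  21  20  17  20
213   8  15  16  18  22  18  21  18  17  20  17   7   5  15  12  12  15  19  17  16  17  21  18  16  11  11
[ 0.52056706 -0.0100871   0.06619934] [-1.79957169e+02 -1.66936461e-03  7.93162825e+01] 0.00043213289759489024
[(0.011, [268.1, 209.3]), (0, [268.2, 206.6]), (-0.01, [268.2, 204.2]), (-0.02, [268.2, 201.7])]
[(0.011, [272.0, 208.0]), (0, [272.0, 205.3]), (-0.01, [272.1, 202.9]), (-0.02, [272.1, 200.4])]
[(0.011, [275.8, 206.6]), (0, [275.8, 204.0]), (-0.01, [275.9, 201.5]), (-0.02, [276.0, 199.1])]
```

```bash
python3 - <<'E'
from h import *
import pickle
A=pickle.load(open('p0.pkl','rb'))['side']['frame'].astype(int)
c=pickle.load(open('p6.pkl','rb'))['side'];B=c['frame'].astype(int)
D=(np.abs(A-B).sum(2)>45)
T=np.array([.5197,-.0131,.2812]);Rt=R.from_euler('xyz',[180,0,78.4],degrees=True).as_matrix()
for y in(-.033,.033):
    print([(z,proj(c,T+Rt@[x,y,z])[0].round(1).tolist()) for x in(-.01,.01) for z in(.011,-.02,-.05)])
for v in range(96,165,2): print(v,''.join('#' if x else '.' for x in D[v,225:325]))
E
```

```text
[(0.011, [262.6, 154.5]), (-0.02, [262.6, 145.1]), (-0.05, [262.6, 135.8]), (0.011, [259.4, 150.5]), (-0.02, [259.3, 141.2]), (-0.05, [259.3, 131.9])]
[(0.011, [284.2, 148.1]), (-0.02, [284.6, 138.8]), (-0.05, [284.9, 129.6]), (0.011, [280.8, 144.3]), (-0.02, [281.1, 135.0]), (-0.05, [281.4, 125.8])]
96 ..............................###########################################...........................
98 ..............................###################################.#######...........................
100 ..............................###################################....####...........................
102 .................#####....#################################################..#######................
104 ............########################################################################................
106 ............########################################################################................
108 ............############################################################...######...................
110 ............############################################.####
[... 2174 characters left out ...]
......................................................................
154 ....................................................................................................
156 ....................................................................................................
158 ....................................................................................................
160 ....................................................................................................
162 ....................................................................................................
164 ....................................................................................................
```

```bash
python3 - <<'E'
from h import *
import pickle
def show(c,T,rot,ys,orig,k):
    Rt=R.from_euler('xyz',rot,degrees=True).as_matrix()
    for y in ys: print(y,[(x,z,((proj(c,np.array(T)+Rt@[x,y,z])[0]-orig)*k).round().tolist()) for x in(-.01,.01) for z in(.011,-.013)])
print('p5');show(pickle.load(open('p5.pkl','rb')),[.4622,-.3526,.0752],[180,.4,159.2],(-.015,-.028),[250,240],5)
print('p3');show(pickle.load(open('p3.pkl','rb'))['side'],[.6739,.1089,.1632],[180,35,168.9],(-.015,-.028),[230,120],10)
c=pickle.load(open('p5.pkl','rb'));H=cv2.cvtColor(c['frame'],cv2.COLOR_RGB2HSV).astype(int)
for v in range(274,300): print(v,(v-240)*5,''.join('O' if 5<=h<=16 and S>150 and V>100 else ('f' if V<105 and S>70 else ('.' if V<60 else 'g')) for h,S,V in H[v,310:375]))
E
```

```text
p5
-0.015 [(-0.01, 0.011, [459.0, 249.0]), (-0.01, -0.013, [464.0, 220.0]), (0.01, 0.011, [422.0, 259.0]), (0.01, -0.013, [427.0, 229.0])]
-0.028 [(-0.01, 0.011, [470.0, 270.0]), (-0.01, -0.013, [475.0, 240.0]), (0.01, 0.011, [433.0, 279.0]), (0.01, -0.013, [437.0, 250.0])]
p3
-0.015 [(-0.01, 0.011, [619.0, 229.0]), (-0.01, -0.013, [583.0, 190.0]), (0.01, 0.011, [572.0, 272.0]), (0.01, -0.013, [536.0, 233.0])]
-0.028 [(-0.01, 0.011, [639.0, 251.0]), (-0.01, -0.013, [603.0, 211.0]), (0.01, 0.011, [592.0, 294.0]), (0.01, -0.013, [556.0, 255.0])]
274 170 ggggggggggggggggggggg............ggggggggggggggggggggg......ggggg
275 175 gggggggggggggggggggggg.fgOOg.gg...gggggggggggggggg..........ggggg
276 180 gggggggggggggggggggggggOOOOg..gg..gggggggggggg...........gffggggg
277 185 gggggggggggggggggggOOOOOOOOf..gg...ggggggg...........gffffggggggg
278 190 gggggggggggggggOOOOOOOOOOOOfgfg.....g............gfffgggggggggggg
279 195 ggggggggggggOOOOOOOOOOOOOOOfffff.............gffffffffggggggggggg
280 200 ggggggggOOOOOOOOOOOOOOOOOOO.ffff.........gfffffffffffffffgggggggg
281 205 ggggggggOgOOOOgOOOOOOOOO
[... 673 characters left out ...]
f..................ggggggggggggggg
291 255 ggggggg.fffgggggggggOggOggff.......................gggggggggggggg
292 260 ggggg...gffggggggggggggf............................ggggggggggggg
293 265 ggg......ffggggggggf.................................gggggggggggg
294 270 g........gfggggf.....................................gggggggggggg
295 275 ..........ff..........................................ggggggggggg
296 280 .......................................................gggggggggg
297 285 ........................................................ggggggggg
298 290 .........................................................gggggggg
299 295 ..........................................................ggggggg
```

The side view explains it. In every picture (p3, p5, p6, p7) the real fingertips sit about 12 mm behind the reported TCP instead of 11 mm ahead, so here they closed just above the blank. Nothing was touched. I'll reopen, go about 22 mm lower (tips at about z = 56 mm) and grip again.

```bash
python3 -m pendant '[{"dx":0,"dy":0,"dz":-0.1,"wx":0,"wy":0,"wz":0,"fingers":0.5},{"dx":0,"dy":0,"dz":0,"wx":0,"wy":0,"wz":0,"fingers":0.5},{"dx":0,"dy":0,"dz":0,"wx":0,"wy":0,"wz":0,"fingers":0.5},{"dx":0,"dy":0,"dz":0,"wx":0,"wy":0,"wz":0,"fingers":0.5},{"dx":0,"dy":0,"dz":0,"wx":0,"wy":0,"wz":0,"fingers":0.5},{"dx":0,"dy":0,"dz":0,"wx":0,"wy":0,"wz":0,"fingers":0.5},{"dx":0,"dy":0,"dz":0.05,"wx":0,"wy":0,"wz":0,"fingers":0.5},{"dx":0,"dy":0,"dz":0.04,"wx":0,"wy":0,"wz":0,"fingers":0.5}]'
python3 -m pendant '[{"dx":0,"dy":0,"dz":0.03,"wx":0,"wy":0,"wz":0,"fingers":0.5},{"dx":0,"dy":0,"dz":0.03,"wx":0,"wy":0,"wz":0,"fingers":0.5},{"dx":0,"dy":0,"dz":0.022,"wx":0,"wy":0,"wz":0,"fingers":0.5},{"dx":0,"dy":0,"dz":0,"wx":0,"wy":0,"wz":0,"fingers":0.5}]'
python3 -m pendant '[{"dx":0,"dy":0,"dz":0,"wx":0,"wy":0,"wz":0,"fingers":-1},{"dx":0,"dy":0,"dz":0,"wx":0,"wy":0,"wz":0,"fingers":-1},{"dx":0,"dy":0,"dz":0,"wx":0,"wy":0,"wz":0,"fingers":-1},{"dx":0,"dy":0,"dz":0,"wx":0,"wy":0,"wz":0,"fingers":-1}]'
```

```text
time_s: 21.62
position: [0.52, -0.01, 0.068]
tool_rot: [-179.9, -0.0, 79.3]
wrist_force: [-0.7, -0.3, 0.2]
finger_gap: 0.0657
grip_force: 0.0
time_s: 22.12
position: [0.5201, -0.01, 0.0441]
tool_rot: [-179.9, -0.0, 79.3]
wrist_force: [0.8, -0.2, -0.7]
finger_gap: 0.0656
grip_force: 0.0
time_s: 22.62
position: [0.5206, -0.0101, 0.0449]
tool_rot: [-180.0, -0.0, 79.3]
wrist_force: [-1.6, -0.2, 3.6]
finger_gap: 0.0495
grip_force: 30.0
```

Gripped: 49.5 mm gap, 30 N. Lifting and carrying it to the rack.

```bash
python3 -m pendant '[{"dx":0,"dy":0,"dz":-0.05,"wx":0,"wy":0,"wz":0,"fingers":-1},{"dx":0,"dy":0,"dz":-0.1,"wx":0,"wy":0,"wz":0,"fingers":-1},{"dx":0,"dy":0,"dz":-0.14,"wx":0,"wy":0,"wz":0,"fingers":-1},{"dx":0,"dy":0,"dz":-0.14,"wx":0,"wy":0,"wz":0,"fingers":-1},{"dx":0,"dy":0,"dz":-0.14,"wx":0,"wy":0,"wz":0,"fingers":-1},{"dx":0,"dy":0,"dz":-0.1,"wx":0,"wy":0,"wz":0,"fingers":-1},{"dx":0,"dy":0,"dz":-0.05,"wx":0,"wy":0,"wz":0,"fingers":-1}]'
python3 -m pendant '[{"dx":0.11,"dy":-0.03,"dz":0,"wx":0,"wy":0,"wz":0,"fingers":-1},{"dx":0.17,"dy":-0.043,"dz":0,"wx":0,"wy":0,"wz":0,"fingers":-1},{"dx":0.18,"dy":-0.046,"dz":0,"wx":0,"wy":0,"wz":0,"fingers":-1},{"dx":0.18,"dy":-0.046,"dz":0,"wx":0,"wy":0,"wz":0,"fingers":-1},{"dx":0.18,"dy":-0.046,"dz":0,"wx":0,"wy":0,"wz":0,"fingers":-1},{"dx":0.17,"dy":-0.043,"dz":0,"wx":0,"wy":0,"wz":0,"fingers":-1},{"dx":0.13,"dy":-0.03,"dz":0,"wx":0,"wy":0,"wz":0,"fingers":-1},{"dx":0.068,"dy":-0.018,"dz":0,"wx":0,"wy":0,"wz":0,"fingers":-1}]'
python3 -m pendant '[{"dx":0,"dy":0,"dz":0,"wx":0,"wy":0,"wz":-0.215,"fingers":-1},{"dx":0,"dy":0,"dz":0,"wx":0,"wy":0,"wz":-0.215,"fingers":-1},{"dx":0,"dy":0,"dz":0,"wx":0,"wy":0,"wz":-0.215,"fingers":-1},{"dx":0,"dy":0,"dz":0,"wx":0,"wy":0,"wz":-0.215,"fingers":-1},{"dx":0,"dy":0,"dz":0,"wx":0,"wy":0,"wz":-0.215,"fingers":-1},{"dx":0,"dy":0,"dz":0,"wx":0,"wy":0,"wz":-0.215,"fingers":-1},{"dx":0,"dy":0,"dz":0,"wx":0,"wy":0,"wz":-0.215,"fingers":-1},{"dx":0,"dy":0,"dz":0,"wx":0,"wy":0,"wz":-0.215,"fingers":-1}]'
python3 -m pendant '[{"dx":0,"dy":0,"dz":0,"wx":0,"wy":0,"wz":-0.215,"fingers":-1},{"dx":0,"dy":0,"dz":0,"wx":0,"wy":0,"wz":0,"fingers":-1},{"dx":0,"dy":0,"dz":0,"wx":0,"wy":0,"wz":0,"fingers":-1}]'
python3 - <<'E'
from h import *
from cell import cams
import pickle
need([.498,.357,.021],R.from_euler('xyz',[180,0,166.6],degrees=True).as_matrix())
d={n:cams.snapshot(n) for n in("top","side")};pickle.dump(d,open('p8.pkl','wb'))
z=tool()[0][2]+.035
for n in d:
    for a,ce,p in blobs(mask(d[n],(3,120,80),(12,225,255)),60): print(n,a,ce,rect(d[n],p,z))
E
```

```text
time_s: 23.5
position: [0.5213, -0.0102, 0.263]
tool_rot: [179.9, -0.0, 79.3]
wrist_force: [0.4, -0.8, -1.9]
finger_gap: 0.0492
grip_force: 30.0
time_s: 24.5
position: [0.4969, 0.3585, 0.2598]
tool_rot: [-179.9, 0.1, 79.4]
wrist_force: [0.5, 0.4, -1.7]
finger_gap: 0.0495
grip_force: 30.0
time_s: 25.5
position: [0.4976, 0.3557, 0.2602]
tool_rot: [-179.9, -0.1, 157.0]
wrist_force: [-0.6, -0.6, -1.4]
finger_gap: 0.0496
grip_force: 30.0
time_s: 25.88
position: [0.4977, 0.3563, 0.2605]
tool_rot: [-180.0, -0.1, 166.2]
wrist_force: [-0.1, -0.1, -1.9]
finger_gap: 0.0495
grip_force: 30.0
t 25.875 TCP [0.4977 0.3563 0.2605] F [-0.1 -0.1 -1.9] j [ 29.  19.  81.   0.  80. -47.] shift units [-0.001  0.003  0.798] turn units [-0.001 -0.001 -0.009]
top 128 [142.546875 147.265625] ((557.1985473632812, 344.81671142578125), (56.744102478027344, 30.19065284729004), 76.44963836669922)
side 209 [333.92822967 297.82296651] ((298.9891052246094, -485.77618408203125), (13.419306755065918, 72.13471221923828), 68.43252563476562)
```

```bash
python3 -m pendant '[{"dx":-0.001,"dy":0.003,"dz":0.13,"wx":0,"wy":0,"wz":-0.009,"fingers":-1},{"dx":0,"dy":0,"dz":0.15,"wx":0,"wy":0,"wz":0,"fingers":-1},{"dx":0,"dy":0,"dz":0.15,"wx":0,"wy":0,"wz":0,"fingers":-1},{"dx":0,"dy":0,"dz":0.15,"wx":0,"wy":0,"wz":0,"fingers":-1},{"dx":0,"dy":0,"dz":0.11,"wx":0,"wy":0,"wz":0,"fingers":-1},{"dx":0,"dy":0,"dz":0.07,"wx":0,"wy":0,"wz":0,"fingers":-1},{"dx":0,"dy":0,"dz":0,"wx":0,"wy":0,"wz":0,"fingers":-1},{"dx":0,"dy":0,"dz":0,"wx":0,"wy":0,"wz":0,"fingers":-1}]'
python3 - <<'E'
from h import *
from cell import cams
import pickle
need([.498,.357,.021],R.from_euler('xyz',[180,0,166.6],degrees=True).as_matrix())
d={n:cams.snapshot(n) for n in("top","side")};pickle.dump(d,open('p9.pkl','wb'))
a=cv2.resize(d['side']['frame'][120:200,160:250],(675,600),interpolation=cv2.INTER_CUBIC)
b=cv2.resize(d['top']['frame'][150:230,120:200],(600,600),interpolation=cv2.INTER_CUBIC)
cv2.imwrite('pics/p9.png',cv2.resize(np.hstack([a,b])[:,:,::-1],(800,376),interpolation=cv2.INTER_AREA))
E
```

```text
time_s: 26.98
position: [0.4988, 0.3581, 0.0335]
tool_rot: [179.9, 0.0, 166.8]
wrist_force: [0.4, -0.5, -1.9]
finger_gap: 0.0496
grip_force: 30.0
t 26.975 TCP [0.4988 0.3581 0.0335] F [ 0.4 -0.5 -1.9] j [ 29.  33.  94.   0.  53. -48.] shift units [ 0.002 -0.004  0.042] turn units [0.001 0.    0.004]
```

View pics/p9.png

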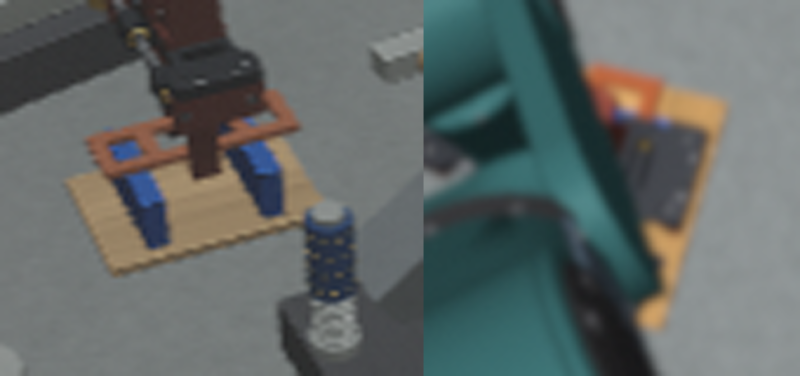

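The blank is level and lies across both blue bars (side panel, bars at (145,190) and (260,180)), about 12 mm above them. Setting it down.

```bash
python3 -m pendant '[{"dx":0.002,"dy":-0.004,"dz":0.012,"wx":0,"wy":0,"wz":0,"fingers":-1},{"dx":0,"dy":0,"dz":0.012,"wx":0,"wy":0,"wz":0,"fingers":-1},{"dx":0,"dy":0,"dz":0.009,"wx":0,"wy":0,"wz":0,"fingers":-1},{"dx":0,"dy":0,"dz":0.005,"wx":0,"wy":0,"wz":0,"fingers":-1},{"dx":0,"dy":0,"dz":0,"wx":0,"wy":0,"wz":0,"fingers":-1},{"dx":0,"dy":0,"dz":0,"wx":0,"wy":0,"wz":0,"fingers":-1},{"dx":0,"dy":0,"dz":0,"wx":0,"wy":0,"wz":0,"fingers":-1}]'
```

```text
time_s: 27.95
position: [0.4971, 0.3566, 0.0219]
tool_rot: [-180.0, -0.0, 166.8]
wrist_force: [-2.6, -0.4, 5.2]
finger_gap: 0.0498
grip_force: 30.0
```

```bash
python3 -m pendant '[{"dx":0,"dy":0,"dz":0,"wx":0,"wy":0,"wz":0,"fingers":0.7},{"dx":0,"dy":0,"dz":0,"wx":0,"wy":0,"wz":0,"fingers":0.7},{"dx":0,"dy":0,"dz":0,"wx":0,"wy":0,"wz":0,"fingers":0.7},{"dx":0,"dy":0,"dz":-0.05,"wx":0,"wy":0,"wz":0,"fingers":0.7},{"dx":0,"dy":0,"dz":-0.15,"wx":0,"wy":0,"wz":0,"fingers":0.7},{"dx":0,"dy":0,"dz":-0.18,"wx":0,"wy":0,"wz":0,"fingers":0.7},{"dx":0,"dy":0,"dz":-0.18,"wx":0,"wy":0,"wz":0,"fingers":0.7},{"dx":0,"dy":0,"dz":-0.18,"wx":0,"wy":0,"wz":0,"fingers":0.7}]'
python3 -m pendant '[{"dx":0.15,"dy":0,"dz":-0.1,"wx":0,"wy":0,"wz":0,"fingers":0.7},{"dx":0.1,"dy":0.15,"dz":-0.05,"wx":0,"wy":0,"wz":0,"fingers":0.7},{"dx":0,"dy":0.18,"dz":0,"wx":0,"wy":0,"wz":0,"fingers":0.7},{"dx":0,"dy":0.18,"dz":0,"wx":0,"wy":0,"wz":0,"fingers":0.7},{"dx":0,"dy":0.18,"dz":0,"wx":0,"wy":0,"wz":0,"fingers":0.7},{"dx":0,"dy":0,"dz":0,"wx":0,"wy":0,"wz":0,"fingers":0.7}]'
python3 - <<'E'
from h import *
from cell import cams
d={n:cams.snapshot(n) for n in("top","side")}
import pickle;pickle.dump(d,open('p10.pkl','wb'))
for n,nm,lo,hi,z in(('top','copper',(3,120,80),(12,225,255),.056),('side','copper',(3,120,60),(13,225,255),.056),('top','blue',(105,150,50),(125,255,255),.05),('top','wood',(10,80,80),(20,200,255),.008),('top','pin',(14,150,90),(28,255,255),.05),('side','pin',(3,150,80),(18,255,255),.05),('side','red',(0,170,40),(4,255,255),.1)):
    for a,ce,p in blobs(mask(d[n],lo,hi),20):
        q=rect(d[n],p,z)
        if abs(q[0][0]-500)<120 and -450<q[0][1]<450: print(n,nm,a,ce.round(),np.round(q[0],1),np.round(q[1],1),round(q[2],1))
E
```

```text
time_s: 28.95
position: [0.4972, 0.3566, 0.2463]
tool_rot: [180.0, 0.0, 166.8]
wrist_force: [0.5, 0.3, 0.8]
finger_gap: 0.0746
grip_force: 0.0
time_s: 29.7
position: [0.4714, 0.5783, 0.2876]
tool_rot: [180.0, -0.1, 166.9]
wrist_force: [0.6, -1.0, -0.7]
finger_gap: 0.0747
grip_force: 0.0
top copper 404 [158. 189.] [499.5 355.9] [ 53.8 147. ] 76.5
side copper 235 [333. 298.] [ 438.8 -370.7] [39.5 92.2] 52.9
top blue 27 [150. 173.] [550.9 386.3] [13.4 16.9] 0.9
top blue 30 [173. 179.] [532.  308.8] [13.3 19.8] 0.9
top blue 26 [142. 199.] [464.  406.2] [20.6 12.2] 72.4
top blue 21 [153. 203.] [453.8 368.7] [ 9.8 19.3] 0.8
top blue 28 [165. 205.] [446.2 329.9] [13.  19.6] 0.8
top wood 1254 [161. 193.] [500.  358.6] [119.5 168.2] 76.7
top pin 197 [229. 159.] [603.4 129.2] [70.7 33.2] 78.4
top pin 336 [376. 205.] [ 456.8 -349.5] [37.4 97.1] 69.1
side pin 441 [333. 292.] [ 451.9 -357. ] [44.7 91.4] 69.2
```

Blank centre is (499.5,355.9) against the rack's (500,358.6), both at about 76.6°. The pin is on its pad and the arm is clear. Handing in.

```bash
python3 -c "
from cell import order
print(order.sign_off())"
```

```text
the job is handed in; nothing more can be done
None
```

I handed the job in at about 30 s of the 72 s allowed, but the hand-in gave no verdict: the pin tripped the latch and the red finger sprang upright, the pin is back on its pad, and the blank lies across both blue bars within about 3 mm of centre.

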